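# Start a freshly moulded crank screw in the nut plate and hold it

## Task

Lift the freshly moulded crank screw straight up out of the open mould half and stand its threaded stud upright in the boss of the nut plate. Turn the crank backward (anticlockwise seen from above), leaving the screw free to sink, until you feel or see it drop off the thread's edge by about a centimetre; then turn it forward (clockwise) one full turn, until the crank again points where it pointed when it dropped. Finish holding the crank between the fingers by its upright grip, with the screw started and not let go; do not let the screw fall over, and leave the loose tools and parts round about where they are.

Things in the scene. Friction and masses are not known exactly. Their poses are not given: they have to be found in the camera images.
- crank_screw: loose crank screw, 0.42 kg: steel stud below a black crank head. Origin: the stud's lower tip; z up along the stud, x along the crank arm to its grip. Heights above origin, mm: plain pilot, 21 in diameter with 6 tapered tip, 0 to 40; right-hand thread, 32 in diameter, 10 pitch, 40 to 67; flat underside of head 76, arm's top 90, hub's top 122, grip's top 136. Counterweight opposite the arm, 56 long
- screw_hub (a point): point on the screw's axis 106 mm above its tip, half-way up the free part of the hub: an upright plain cylinder of 30 mm diameter, reaching 16 mm below and above this point; the place to take the screw for lifting, fingers closing across the arm. Axes as the crank screw's
- crank_grip (a point): middle of the upright grip at the end of the crank arm: a round post 18 mm in diameter, 46 mm tall, its axis 62 mm from the screw's axis; this point lies 23 mm above the top of the arm (16 mm wide) and 7 mm higher than screw_hub. Axes as the crank screw's
- mould: fixed open mould half, an aluminium block 94 mm high on a base plate. Origin: on the worktop, on the axis of the screw's well; z up, x along the cavity towards where the crank's grip lies. The block reaches 94 mm along +x, 68 along -x, 52 to both sides; base plate 14 mm longer at both ends. Four steel leader pins, 14 mm in diameter, stand 17 mm above the face near its corners
- mould_face (a point): point on the axis of the screw's well at the level of the mould's flat top face, 94 mm above the worktop. The crank lies home in a 14 mm deep cavity of its own outline (1.5 mm room), the stud in a round well below; the hub stands 32 mm, the grip 46 mm out of the face at the start. Axes as the mould's
- nut_plate: fixed cast nut plate: square flange 120 x 120 x 12 mm with four bolt heads (up to 21 mm high) and four ribs, round threaded boss of 53 mm diameter in the middle, 74 mm high. Origin: centre of its underside on the worktop; z up, x and y along the sides of the flange
- boss_mouth (a point): centre of the boss's open top, 74 mm above the worktop. Mouth 37 mm wide, from 8 mm down a right-hand thread (23 mm minor diameter, start not marked), then a 22 mm bore for the pilot. Stood in, the screw rests with screw_hub 48 to 58 mm above this point; turned backward it climbs to 58, then drops to 48; a turn forward brings it to 38. Turning takes 1 to 4 N at the grip; it stays where left
- wrench_17: open-ended steel wrench, 200 mm long, 36 mm wide, 8 mm thick, lying flat between the mould and the nut plate
- nut_m16: loose steel hexagon nut, 24 x 27 x 13 mm, lying between the mould and the nut plate
- bolt_m12: loose steel hexagon bolt, 63 mm long, head 21 mm, lying between the mould and the nut plate
- marker: marker pen, 130 mm long, 16 mm thick, lying flat on the left
- oilstone: brown and grey oilstone block, 45 x 125 x 24 mm, lying flat near the front edge
- bit_tin: flat tin box, 74 x 112 x 32 mm, on the right

How it is judged (in metres and radians):
On the way, in this order (a step that is already met when the one before it is completed fails the run):
1. the screw is lifted clear of the mould (z of screw_hub in the frame of mould_face above 0.11 m), for 0.1 s.
2. the stud's tip is upright in the boss, not yet on the thread (horizontal distance between screw_hub and boss_mouth below 0.008 m and angle between screw_hub's own z axis and vertical below 0.12 rad and z of screw_hub in the frame of boss_mouth between 0.0615 and 0.1 m).
3. turned backward, the screw stands at the top of the thread's end face, just before the edge (horizontal distance between screw_hub and boss_mouth below 0.008 m and angle between screw_hub's own z axis and vertical below 0.12 rad and z of screw_hub in the frame of boss_mouth between 0.055 and 0.0615 m and x of crank_grip in the frame of boss_mouth between 0.003 and 0.048 m and y of crank_grip in the frame of boss_mouth above 0.03 m).
4. it has dropped off the edge onto the thread (horizontal distance between screw_hub and boss_mouth below 0.008 m and angle between screw_hub's own z axis and vertical below 0.12 rad and z of screw_hub in the frame of boss_mouth between 0.0455 and 0.0512 m and x of crank_grip in the frame of boss_mouth below 0.04 m and y of crank_grip in the frame of boss_mouth above 0.015 m), for 0.1 s.
At the end, for the whole second after the job is handed in: Screw upright in the boss (5 mm, 4 degrees), one turn in past the drop: crank within about 70 degrees of where it dropped, hub 36 to 43 mm above the boss mouth; the fingers hold the crank's grip between them with 2 N or more (grasp point within 14 mm of its axis, 35 mm of its middle) (horizontal distance between screw_hub and boss_mouth below 0.005 m and angle between screw_hub's own z axis and vertical below 0.07 rad and z of screw_hub in the frame of boss_mouth between 0.0355 and 0.043 m and y of crank_grip in the frame of boss_mouth above 0.021 m and contact force between the fingers and crank_screw above 2 N and horizontal distance between the grasp point and crank_grip below 0.014 m and distance between the grasp point and crank_grip below 0.035 m); the arm keeps its last pose, push and grip.
It fails at once if the screw falls over (angle between screw_hub's own z axis and vertical above 0.6 rad).
It fails at once if a loose tool or part round about is moved more than 3 cm (distance of any of wrench_17, nut_m16, bolt_m12, marker, oilstone, bit_tin from where it was at the start of the episode above 0.03 m).
It also fails if it takes over 70 s, if anything falls off the work surface, if the arm or the gripper's body presses on something with over 40 N, if the wrist force passes 120 N, or if a joint passes its speed limit or range.

## Robot

A 7-joint arm with a two-finger parallel gripper is mounted at the origin on a cart in front of the work surface, level with it; the furniture and walls round the work are solid. World frame = base frame: x ahead of the robot, y to its left, z up, the work surface at z = 0. Lengths are in m, angles in degrees, forces in N, time in s.
With the tool pointing down it reaches from about 0.4 to 0.75 m from the base axis. Payload 19.5 kg.
Tool frame: the origin (TCP) lies at the very end of the fingers, on their centre line; the grasp point (between the pads) lies 19 mm behind it; z points along the fingers, y is the line along which they close (so a half turn about z gives the same grasp; the last joint's range is limited). The gripper opens to 85 mm and grips with 20 to 120 N. Pads are 22 mm wide; open, the fingers measure 114 mm over their backs; the gripper's body (76 mm by 85 mm) begins 54 mm behind the grasp point. The pads swing forward as they close: fully open they stand 13 mm farther back than shut.
Start: joints at [66.767, 40.479, -1.581, 85.061, 1.261, 54.483, -4.326], TCP at [0.205, -0.537, 0.201] pointing down, gripper open.
Joint ranges: [-155.06, 155.06], [-18.47, 123.98], [-90, 86.84], [0, 140.48], [-83.41, 263.41], [0, 116], [-161.91, 161.91]. Speed limits (degrees/s): [108.29, 108.29, 147.25, 147.25, 172.46, 172.46, 172.46].

## Interface

Orientations are given as a 3x3 rotation matrix whose columns are the frame's x, y, z axes.
In Python, from station import get_obs, snapshot, get_calibration, close_job gives the robot as it stands.
- The arm moves only by the tool drive_tool, never from a script. Its argument "increments" is a list that holds one entry, the list of rows, each a list of 7 numbers: the shift along the tool's x, y, z in cm, then the turn, a rotation vector about the tool's x, y, z in rad, then the opening, from -1 (shut) to 1 (fully open), so that 0 is half open. A call has 1 to 5 rows; each row shifts and turns the commanded pose from where the row before left it, along the tool's axes as they then stand; what a row does not reach is not made up. A row lasts 1/10 s, in which the tool goes at most 50 mm and 8.59 degrees, less where a joint would pass 70% of its speed; a pose out of reach is approached as far as the arm can. A call with a gripper value outside its range is refused whole. The fingers move at their own pace and stop on an object; "squeeze" is the grip in N (left out, the last holds). Time passes only in rows, so rows that do not move let the fingers close. It gives the time, the measured TCP pose, the force, the opening and the grip force at its end, in the units of the state.
- get_obs(): the state, without advancing time (a new reading comes with each control period).
- snapshot(name): name is "scene" or "top"; returns the picture (480x640x3 uint8, red, green, blue); there is no depth.
- get_calibration(name): a dict with "mtx" (3x3 intrinsics, pixels), "D" ([k1, k2, p1, p2, k3] as OpenCV has them; the pictures are not rectified), "rvec" (rotation vector, rad) and "tvec" (3), from world to camera coordinates, as OpenCV has them. Camera axes: x right, y down, z forward; pixel columns grow to the right and rows downward; lengths in m; the calibration is good to about 2 mm. A picture is of the moment at which its call begins. get_calibration takes no time and is no camera call.
- close_job(): hands the job in; it is judged then, once.
The state is a dict: "clock": time; "q": joint angles; "qvel": joint speeds; "joint_efforts": joint torques, N m; "ee_pos": TCP position; "tcp_rot": TCP orientation; "contact_force": force on the tool from outside, world axes, zero at the start; "moment": the same for the moment, N m; "width": finger opening in m; "grasp_force": force on a finger pad.
Only numpy, scipy, OpenCV 4.12 (cv2) and the standard library are available. Lean on these libraries where they do the work, as an engineer would, in place of code of your own. Each camera call takes 0.05 s, during which the arm holds its last target. There are 200 camera calls.

## Working session

There is one attempt and no reset: what is moved stays moved. The work goes in short steps, Python scripts to look and compute and a tool call to move; the robot and the scene stay as the last step left them, time stands still between calls to the robot, and variables do not carry over. Pictures are saved under pics/ and viewed, at most 10 in all, crops included, and the job is handed in when it is done.

Besides the shell and the picture viewer there is one more tool, called as name(argument=value, ...) on one line, values as JSON. drive_tool: Moves the arm, as the interface text tells. Its arguments: {"type":"object","properties":{"increments":{"type":"array","items":{"type":"array","items":{"type":"array","items":{"type":"number"}}}},"squeeze":{"type":"number"}},"required":["increments"]}

```bash
mkdir -p pics; ls
python3 - <<'E'
from station import *
import cv2
o=get_obs(); print({k:o[k] for k in('clock','ee_pos','tcp_rot','width','contact_force')})
for n in('scene','top'):
    im=snapshot(n); cv2.imwrite(f'pics/{n}0.png',im[:,:,::-1]); c=get_calibration(n)
    R=cv2.Rodrigues(c['rvec'] if hasattr(c['rvec'],'shape') else __import__('numpy').array(c['rvec'],float))[0]
    print(n,-R.T@c['tvec'],c['mtx'],c['D'])
E
```

```text
pics
{'clock': 0.0, 'ee_pos': array([ 0.20449738, -0.53708097,  0.20034702]), 'tcp_rot': array([[ 9.34546524e-01,  3.55840706e-01, -4.31181355e-04],
       [ 3.55840964e-01, -9.34545978e-01,  1.01180414e-03],
       [-4.29177034e-05, -1.09901003e-03, -9.99999395e-01]]), 'width': 0.0855689933820851, 'contact_force': array([-0.29108307,  0.43015183,  0.54232606])}
scene [-0.0650433   0.51461521  1.05213159] [[506.90960832   0.         314.81215567]
 [  0.         506.90960832 238.79157597]
 [  0.           0.           1.        ]] [-0.01423603  0.          0.          0.          0.        ]
top [ 0.35081201 -0.00630222  1.61583486] [[513.82230311   0.         319.39511654]
 [  0.         513.82230311 243.0550862 ]
 [  0.           0.           1.        ]] [0.00992192 0.         0.         0.         0.        ]
```

View pics/top0.png

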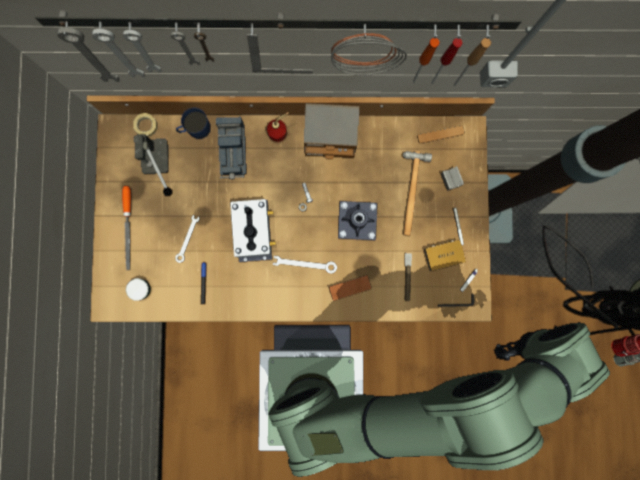

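View pics/scene0.png

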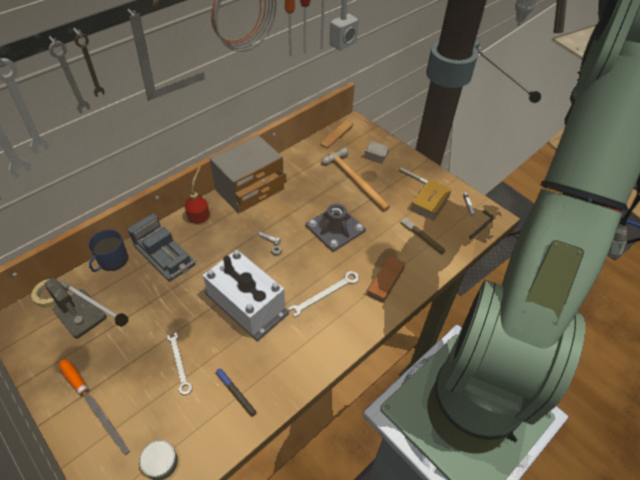

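The top view shows the mould around (251,230), with the crank black and running from (249,207) to (252,245), and the nut plate around (358,220). I'll enlarge both next.

```bash
cat > h.py <<'E'
import cv2, numpy as np
from station import *
def cam(n):
    c=get_calibration(n); K=np.array(c['mtx'],float);D=np.array(c['D'],float);r=np.array(c['rvec'],float);t=np.array(c['tvec'],float)
    return K,D,r,t
def ray(n,px):
    K,D,r,t=cam(n); R=cv2.Rodrigues(r)[0]
    u=cv2.undistortPoints(np.array(px,float).reshape(-1,1,2),K,D).reshape(-1,2)
    d=np.c_[u,np.ones(len(u))]@R
    return -R.T@t.ravel(), d
def at(n,px,z):
    o,d=ray(n,px); return o+d*((z-o[2])/d[:,2])[:,None]
def proj(n,P):
    K,D,r,t=cam(n); return cv2.projectPoints(np.array(P,float).reshape(-1,1,3),r,t,K,D)[0].reshape(-1,2)
E
python3 - <<'E'
import cv2,numpy as np
a=cv2.imread('pics/top0.png');b=cv2.imread('pics/scene0.png')
f=lambda i,x,y,w,h,s:cv2.resize(i[y:y+h,x:x+w],None,fx=s,fy=s,interpolation=cv2.INTER_CUBIC)
A=np.hstack([f(a,225,190,50,75,8)[:600],f(a,333,195,50,75,8)])
cv2.imwrite('pics/c1.png',A)
B=np.hstack([f(b,195,240,100,100,4),f(b,300,190,100,100,4)]);cv2.imwrite('pics/c2.png',B)
E
```

```text
(no output)
```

View pics/c1.png

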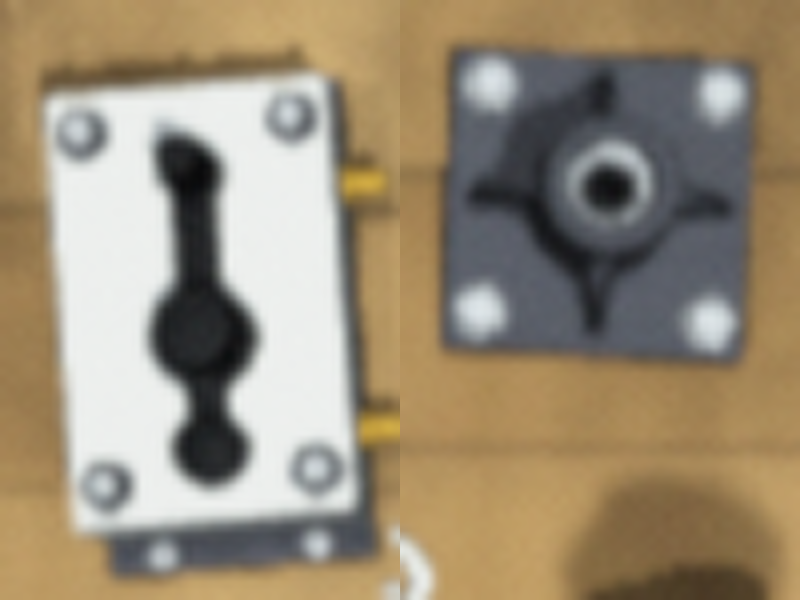

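View pics/c2.png

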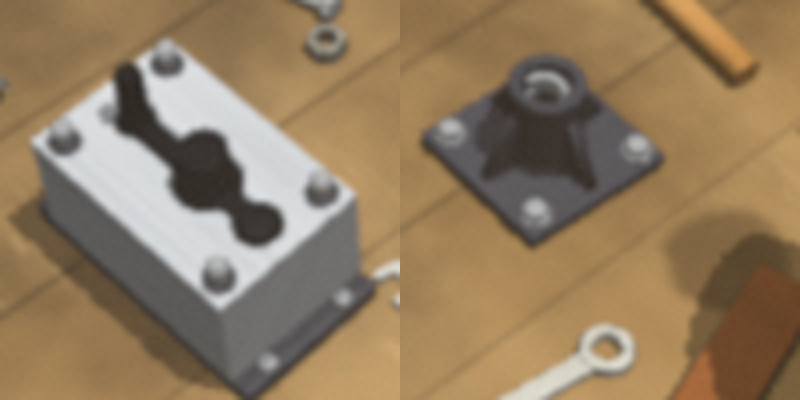

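The crops show the grip at the far end of the mould (c1 ≈ (185,160)), the hub at c1 (198,330) and the boss ring at c1 (608,185). In c2 the hub top is at (205,145) and the boss at (547,85).

Run:
```python
from h import *
np.set_printoptions(precision=4,suppress=True)
im=cv2.imread('pics/top0.png')
c=lambda p,x,y,s:(np.array(p,float)+.5)/s-.5+[x,y]
# white face mask
roi=im[190:265,225:275]; m=(roi.min(2)>150).astype(np.uint8)
n,l,s,_=cv2.connectedComponentsWithStats(m); k=1+s[1:,4].argmax()
cn=max(cv2.findContours((l==k).astype(np.uint8),0,1)[0],key=cv2.contourArea)
rr=cv2.minAreaRect(cn); box=cv2.boxPoints(rr)+[225,190]
print('box',box)
for P in (at('top',box,.094), at('top',c([(45,90),(328,76),(358,510),(75,531)],225,190,8),.094)):
    print(P[:,:2], np.linalg.norm(np.diff(P[:,:2],axis=0),axis=1))
P=P[:,:2]; far=(P[0]+P[1])/2; near=(P[2]+P[3])/2; ax=(far-near)/np.linalg.norm(far-near)
print('mould o',near+ax*.068,far-ax*.094,'yaw',np.degrees(np.arctan2(ax[1],ax[0])))
print('hub top',at('top',c([(198,330)],225,190,8),.126))
print('hub scene',at('scene',c([(205,145)],195,240,4),.126))
print('grip top',at('top',c([(178,155)],225,190,8),.14), 'scene',at('scene',c([(127,72)],195,240,4),.14))
pin=at('top',c([(82,135),(291,118),(317,468),(107,487)],225,190,8),.111)[:,:2]
print('pins',pin,pin.mean(0)); d=pin[0]+pin[1]-pin[2]-pin[3]; print('pin yaw',np.degrees(np.arctan2(d[1],d[0])))
print('boss top',at('top',c([(208,185)],333,195,8),.074),'scene',at('scene',c([(147,85)],300,190,4),.074))
q=at('top',c([(55,48),(352,62),(345,358),(43,348)],333,195,8),.012)[:,:2]; print('flange',q,q.mean(0))
d=q[0]+q[1]-q[2]-q[3];print('yaw',np.degrees(np.arctan2(d[1],d[0])))
b=at('top',c([(90,83),(322,93),(311,323),(81,311)],333,195,8),.02)[:,:2]; d=b[0]+b[1]-b[2]-b[3]; print('bolts',b.mean(0),np.degrees(np.arctan2(d[1],d[0])))
```

```text
box [[229.4941 201.4235]
 [265.1294 198.6824]
 [269.3529 253.5882]
 [233.7176 256.3294]]
[[0.6015 0.2429]
 [0.6101 0.1368]
 [0.4457 0.1227]
 [0.4374 0.2279]] [0.1065 0.165  0.1055]
[[0.6033 0.2409]
 [0.6089 0.1355]
 [0.4465 0.1229]
 [0.4386 0.2273]] [0.1055 0.1629 0.1048]
mould o [0.5103 0.1805] [0.5124 0.1807] yaw 4.577502605567248
hub top [[0.51   0.1788 0.126 ]]
hub scene [[0.5117 0.1803 0.126 ]]
grip top [[0.5721 0.1851 0.14  ]] scene [[0.5721 0.188  0.14  ]]
pins [[0.5838 0.2243]
 [0.5903 0.1474]
 [0.4608 0.1366]
 [0.4537 0.2133]] [0.5222 0.1804]
pin yaw 4.809616787993943
boss top [[ 0.5562 -0.1443  0.074 ]] scene [[ 0.5544 -0.1417  0.074 ]]
flange [[ 0.6188 -0.0897]
 [ 0.6135 -0.207 ]
 [ 0.4962 -0.2032]
 [ 0.4999 -0.0847]] [ 0.5571 -0.1462]
yaw -2.1097712935372246
bolts [ 0.5566 -0.1463] -2.7842540903233535
```

```bash
cat >> h.py <<'E'
from scipy.spatial.transform import Rotation as Ro
def plan(wps,step=.042,amax=.14,start=None,grip=1):
    """wps: (x,y,z,yaw deg of tool x); prints rows in tool axes, tool down"""
    o=get_obs(); p=np.array(o['ee_pos']); R=np.array(o['tcp_rot']); rows=[]
    for x,y,z,yaw in wps:
        c,s=np.cos(np.radians(yaw)),np.sin(np.radians(yaw))
        T=np.array([[c,s,0],[s,-c,0],[0,0,-1.]]); q=np.array([x,y,z])
        rv=Ro.from_matrix(R.T@T).as_rotvec()
        n=int(max(1,np.ceil(np.linalg.norm(q-p)/step),np.ceil(np.linalg.norm(rv)/amax)))
        d=(q-p)/n
        for i in range(n):
            Ri=R@Ro.from_rotvec(rv*i/n).as_matrix()
            rows.append(np.r_[Ri.T@d*100,rv/n,grip])
        p,R=q,T
    for i,r in enumerate(rows): print(i,[round(float(v),3)+0 for v in r])
def st():
    o=get_obs(); R=o['tcp_rot']; print('t',round(o['clock'],2),'p',np.round(o['ee_pos'],4),'yaw',round(np.degrees(np.arctan2(R[1,0],R[0,0])),2),'tilt',np.round(R[:2,2],4),'w',round(o['width'],4),'gf',o['grasp_force'],'F',np.round(o['contact_force'],1),'M',np.round(o['moment'],2),'q',np.round(o['q'],0))
E
python3 -c "
from h import *
plan([(.42,-.38,.24,20.8),(.54,-.1,.24,20.8),(.511,.18,.2,4.6)])"
```

```text
0 [3.676, -1.003, -0.565, 0.0, 0.0, 0.0, 1.0]
1 [3.676, -1.004, -0.565, 0.0, 0.0, 0.0, 1.0]
2 [3.676, -1.004, -0.565, 0.0, 0.0, 0.0, 1.0]
3 [3.676, -1.004, -0.565, 0.0, 0.0, 0.0, 1.0]
4 [3.676, -1.005, -0.565, 0.0, 0.0, 0.0, 1.0]
5 [3.676, -1.005, -0.565, 0.0, 0.0, 0.0, 1.0]
6 [3.675, -1.005, -0.565, 0.0, 0.0, 0.0, 1.0]
7 [2.645, -2.739, 0.0, 0.0, 0.0, 0.0, 1.0]
8 [2.645, -2.739, 0.0, 0.0, 0.0, 0.0, 1.0]
9 [2.645, -2.739, 0.0, 0.0, 0.0, 0.0, 1.0]
10 [2.645, -2.739, 0.0, 0.0, 0.0, 0.0, 1.0]
11 [2.645, -2.739, 0.0, 0.0, 0.0, 0.0, 1.0]
12 [2.645, -2.739, 0.0, 0.0, 0.0, 0.0, 1.0]
13 [2.645, -2.739, 0.0, 0.0, 0.0, 0.0, 1.0]
14 [2.645, -2.739, 0.0, 0.0, 0.0, 0.0, 1.0]
15 [1.033, -3.886, 0.571, 0.0, 0.0, 0.04, 1.0]
16 [0.875, -3.925, 0.571, 0.0, 0.0, 0.04, 1.0]
17 [0.716, -3.957, 0.571, 0.0, 0.0, 0.04, 1.0]
18 [0.556, -3.983, 0.571, 0.0, 0.0, 0.04, 1.0]
19 [0.394, -4.002, 0.571, 0.0, 0.0, 0.04, 1.0]
20 [0.233, -4.015, 0.571, 0.0, 0.0, 0.04, 1.0]
21 [0.07, -4.021, 0.571, 0.0, 0.0, 0.04, 1.0]
```

drive_tool(increments=[[[3.68, -1.0, -0.57, 0, 0, 0, 1], [3.68, -1.0, -0.57, 0, 0, 0, 1], [3.68, -1.0, -0.57, 0, 0, 0, 1], [3.68, -1.0, -0.57, 0, 0, 0, 1], [3.68, -1.0, -0.57, 0, 0, 0, 1]]])

```text
clock: 0.6
ee_pos: [0.3598, -0.424, 0.2293]
tcp_rot: [[0.935, 0.356, -0.0], [0.356, -0.935, 0.0], [-0.0, -0.001, -1.0]]
contact_force: [1.4, -0.1, 0.1]
width: 0.0855
grasp_force: 0.0
```

drive_tool(increments=[[[3.68, -1.0, -0.57, 0, 0, 0, 1], [3.68, -1.0, -0.57, 0, 0, 0, 1], [2.65, -2.74, 0, 0, 0, 0, 1], [2.65, -2.74, 0, 0, 0, 0, 1], [2.65, -2.74, 0, 0, 0, 0, 1]]])

```text
clock: 1.1
ee_pos: [0.4658, -0.2736, 0.2404]
tcp_rot: [[0.935, 0.356, -0.0], [0.356, -0.935, 0.0], [-0.0, -0.001, -1.0]]
contact_force: [0.3, -0.8, -0.7]
width: 0.0856
grasp_force: 0.0
```

drive_tool(increments=[[[2.65, -2.74, 0, 0, 0, 0, 1], [2.65, -2.74, 0, 0, 0, 0, 1], [2.65, -2.74, 0, 0, 0, 0, 1], [2.65, -2.74, 0, 0, 0, 0, 1], [2.65, -2.74, 0, 0, 0, 0, 1]]])

```text
clock: 1.6
ee_pos: [0.5408, -0.0984, 0.2406]
tcp_rot: [[0.935, 0.356, -0.0], [0.356, -0.935, 0.0], [-0.0, -0.0, -1.0]]
contact_force: [0.9, -0.9, -0.3]
width: 0.0856
grasp_force: 0.0
```

```bash
python3 -c "
from h import *
st()
plan([(.511,.18,.2,4.6)])"
```

```text
t 1.6 p [ 0.5408 -0.0984  0.2406] yaw 20.84 tilt [-0.0005  0.0001] w 0.0856 gf 0.0 F [ 0.9 -0.9 -0.3] M [ 0.   -0.02  0.04] q [  6.  36.   2.  87.  -2.  58. -61.]
0 [1.017, -3.869, 0.58, 0.0, 0.0, 0.04, 1.0]
1 [0.86, -3.907, 0.58, 0.0, 0.0, 0.04, 1.0]
2 [0.701, -3.939, 0.58, 0.0, 0.0, 0.04, 1.0]
3 [0.541, -3.964, 0.58, 0.0, 0.0, 0.04, 1.0]
4 [0.38, -3.982, 0.58, 0.0, 0.0, 0.04, 1.0]
5 [0.218, -3.995, 0.58, 0.0, 0.0, 0.04, 1.0]
6 [0.056, -4.0, 0.579, 0.0, 0.0, 0.04, 1.0]
```

drive_tool(increments=[[[1.02, -3.87, 0.58, 0, 0, 0.04, 1], [0.86, -3.91, 0.58, 0, 0, 0.04, 1], [0.7, -3.94, 0.58, 0, 0, 0.04, 1], [0.54, -3.96, 0.58, 0, 0, 0.04, 1], [0.38, -3.98, 0.58, 0, 0, 0.04, 1]]])

```text
clock: 2.1
ee_pos: [0.5186, 0.1004, 0.2114]
tcp_rot: [[0.987, 0.161, -0.0], [0.161, -0.987, -0.0], [-0.0, -0.0, -1.0]]
contact_force: [0.7, 0.1, -0.0]
width: 0.0852
grasp_force: 0.0
```

drive_tool(increments=[[[0.22, -4.0, 0.58, 0, 0, 0.04, 1], [0.06, -4.0, 0.58, 0, 0, 0.04, 1], [0, 0, 0, 0, 0, 0, 1]]])

```text
clock: 2.4
ee_pos: [0.5087, 0.184, 0.199]
tcp_rot: [[0.996, 0.089, -0.002], [0.089, -0.996, 0.002], [-0.002, -0.002, -1.0]]
contact_force: [0.3, -1.3, 0.0]
width: 0.0855
grasp_force: 0.0
```

```bash
python3 -c "
from h import *
st()
plan([(.511,.18,.2,4.6),(.511,.18,.1,4.6)])
im=snapshot('scene')[:,:,::-1]; im2=snapshot('top')[:,:,::-1]
c=lambda i,x,y:cv2.resize(i[y:y+100,x:x+100],None,fx=4,fy=4,interpolation=cv2.INTER_CUBIC)
cv2.imwrite('pics/g1.png',np.hstack([c(im,195,220),c(im2,205,180)]))"
```

```text
t 2.4 p [0.5087 0.184  0.199 ] yaw 5.11 tilt [-0.0022  0.0018] w 0.0855 gf 0.0 F [ 0.3 -1.3  0. ] M [-0.02 -0.02  0.02] q [ -28.   38.    9.   93.   -7.   50. -101.]
0 [0.196, 0.416, -0.105, -0.002, 0.002, 0.009, 1.0]
1 [0.0, 0.0, 3.333, 0.0, 0.0, 0.0, 1.0]
2 [0.0, 0.0, 3.333, 0.0, 0.0, 0.0, 1.0]
3 [0.0, 0.0, 3.333, 0.0, 0.0, 0.0, 1.0]
```

View pics/g1.png

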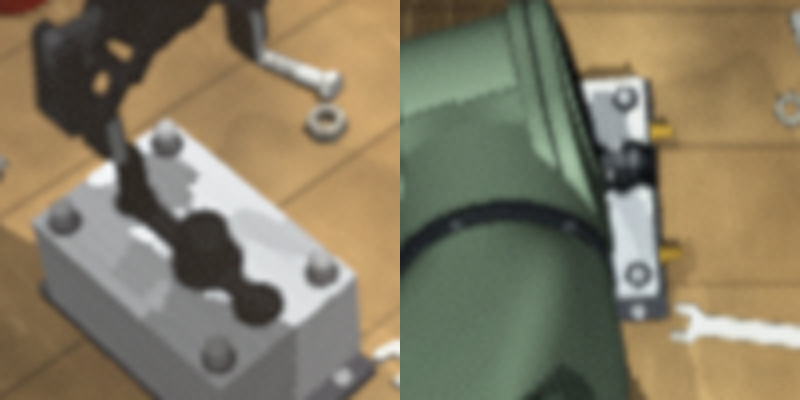

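The gripper is above the mould and square to the crank, with its fingers clear of the pins. I'll correct the position and descend.

drive_tool(increments=[[[0, 0, 0, 0, 0, 0, 1], [0, 0, 0, 0, 0, 0, 1]]])

```text
clock: 2.7
ee_pos: [0.5107, 0.1773, 0.2003]
tcp_rot: [[0.997, 0.082, 0.0], [0.082, -0.997, -0.0], [0.0, 0.0, -1.0]]
contact_force: [-0.1, 0.6, 0.4]
width: 0.0853
grasp_force: 0.0
```

```bash
python3 -c "
from h import *
st()
plan([(.511,.18,.2,4.6),(.511,.18,.1,4.6)])"
```

```text
t 2.7 p [0.5107 0.1773 0.2003] yaw 4.72 tilt [ 0.0001 -0.0001] w 0.0853 gf 0.0 F [-0.1  0.6  0.4] M [-0.   -0.    0.01] q [ -27.   38.    9.   93.   -7.   50. -101.]
0 [0.055, -0.264, 0.027, 0.0, 0.0, 0.002, 1.0]
1 [0.0, 0.0, 3.333, 0.0, 0.0, 0.0, 1.0]
2 [0.0, 0.0, 3.333, 0.0, 0.0, 0.0, 1.0]
3 [0.0, 0.0, 3.333, 0.0, 0.0, 0.0, 1.0]
```

drive_tool(increments=[[[0.04, -0.1, 2.5, 0, 0, 0, 1], [0, 0, 2.5, 0, 0, 0, 1], [0, 0, 2.5, 0, 0, 0, 1], [0, 0, 1.5, 0, 0, 0, 1], [0, 0, 0, 0, 0, 0, 1]]])

```text
clock: 3.2
ee_pos: [0.5101, 0.1785, 0.1088]
tcp_rot: [[0.997, 0.083, -0.002], [0.083, -0.997, -0.001], [-0.003, 0.001, -1.0]]
contact_force: [-0.2, -0.7, 0.8]
width: 0.0854
grasp_force: 0.0
```

drive_tool(increments=[[[0, 0, 1.0, 0, 0, 0, 0.4], [0, 0, 0.0, 0, 0, 0, 0.2], [0, 0, 0, 0, 0, 0, 0]]], squeeze=20)

```text
clock: 3.5
ee_pos: [0.5109, 0.1794, 0.1006]
tcp_rot: [[0.997, 0.083, 0.0], [0.083, -0.997, 0.0], [0.001, -0.0, -1.0]]
contact_force: [-0.2, 0.7, -0.0]
width: 0.0443
grasp_force: 0.0
```

```bash
python3 -c "
from h import *
st()
im=snapshot('scene')[:,:,::-1]
cv2.imwrite('pics/g2.png',cv2.resize(im[230:350,190:310],None,fx=5,fy=5,interpolation=cv2.INTER_CUBIC))"
```

```text
t 3.5 p [0.5109 0.1794 0.1006] yaw 4.79 tilt [0.0005 0.0003] w 0.0443 gf 0.0 F [-0.2  0.7 -0. ] M [ 0.02 -0.01 -0.02] q [ -26.   46.    7.   99.   -9.   35. -100.]
```

View pics/g2.png

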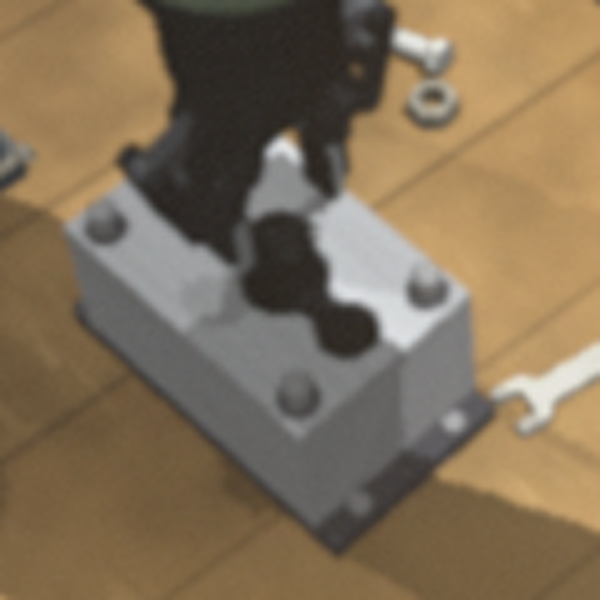

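The fingers straddle the hub (crop (285,235)), with tips at about (240,255) and (330,185). Closing now.

drive_tool(increments=[[[0, 0, 0, 0, 0, 0, -0.2], [0, 0, 0, 0, 0, 0, -0.4], [0, 0, 0, 0, 0, 0, -0.5], [0, 0, 0, 0, 0, 0, -0.5]]], squeeze=20)

```text
clock: 3.95
ee_pos: [0.5107, 0.1796, 0.1002]
tcp_rot: [[0.996, 0.084, 0.0], [0.084, -0.996, 0.0], [0.0, -0.0, -1.0]]
contact_force: [-0.5, -0.5, 0.2]
width: 0.0211
grasp_force: 0.0
```

```bash
python3 -c "
from h import *
st()"
```

```text
t 3.95 p [0.5107 0.1796 0.1002] yaw 4.8 tilt [0.     0.0002] w 0.0211 gf 0.0 F [-0.5 -0.5  0.2] M [-0.02 -0.06 -0.04] q [ -26.   46.    7.   99.   -9.   35. -100.]
```

```bash
python3 -c "
from h import *
im=snapshot('scene')[:,:,::-1]
cv2.imwrite('pics/g3.png',cv2.resize(im[230:350,190:310],None,fx=5,fy=5,interpolation=cv2.INTER_CUBIC))
for z in(.094,.1,.126): print((proj('scene',[(.511,.18,z)])-[190,230])*5+2)"
```

```text
[[289.136496   272.66484416]]
[[288.00197465 265.17198579]]
[[282.97883777 231.9895541 ]]
```

View pics/g3.png

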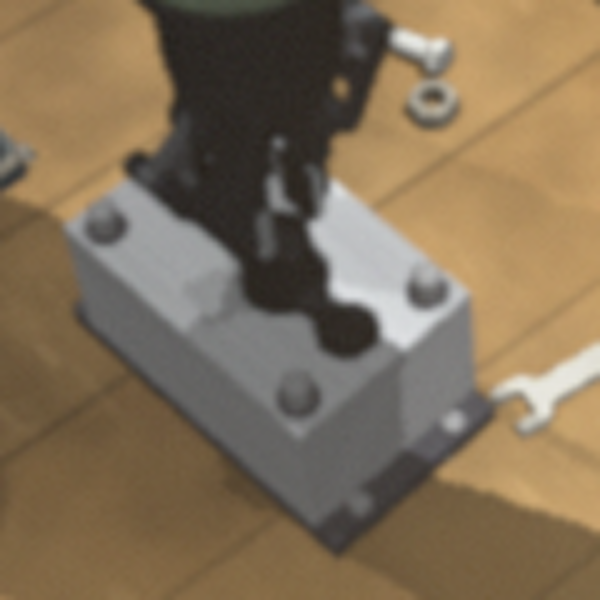

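```bash
python3 -c "
from h import *
R=lambda yaw:np.array([[np.cos(yaw),np.sin(yaw)],[np.sin(yaw),-np.cos(yaw)]])
def tips(p,w,yaw,dz):
    r=R(np.radians(yaw)); out=[]
    for sy in(-1,1):
        for sx in(-.011,.011):
            for ey in (w/2,w/2+.0145):
                q=np.array(p[:2])+r@np.array([sx,sy*ey]); out.append([*q,p[2]+dz])
    return proj('scene',out)
np.set_printoptions(precision=0,suppress=True)
print('g1',((tips((.5087,.184,.199),.085,5.1,.013)-[195,220])*4+1.5).tolist())
print('g2',((tips((.5109,.1794,.1006),.044,4.8,.005)-[190,230])*5+2).tolist())
print('g3',((tips((.5109,.1794,.1006),.021,4.8,.003)-[190,230])*5+2).tolist())
g3=cv2.imread('pics/g3.png'); c=g3[120:300,210:350].astype(float)*3
g2=cv2.imread('pics/g2.png'); d=g2[120:300,210:350].astype(float)*3
g=np.hstack([d,c]).clip(0,255).astype(np.uint8)
cv2.imwrite('pics/g4.png',cv2.resize(g,None,fx=2.8,fy=2.8))"
```

```text
g1 [[140.50867706814665, 196.619184379565], [118.7709356915069, 213.39914598662654], [112.24443396151901, 172.71595890885328], [90.51776548356702, 189.18731513514103], [262.41386536937944, 102.53106431822846], [282.3112339869606, 87.17622706914494], [234.13901885011262, 80.32316904255504], [254.0429907180785, 65.23932487712295]]
g2 [[267.84248054143404, 301.0458396291905], [243.26320985536978, 320.783572024185], [235.09313888997266, 272.6471156998799], [210.52202156275467, 292.05091180028444], [340.66176140187264, 242.57109018220729], [364.0931138514311, 223.75570380038977], [307.9036776866759, 215.15078109263823], [331.33713224912736, 196.64674136944552]]
g3 [[287.51369382544095, 288.0654536884948], [263.20199810400266, 307.6051160639362], [254.8007674046674, 259.94503060653824], [230.4950329264062, 279.1560181569117], [322.2159797881413, 260.17494819611], [345.8331499050301, 241.1937903577707], [289.498990959706, 232.5205211814777], [313.1163927557851, 213.85438001028302]]
```

View pics/g4.png

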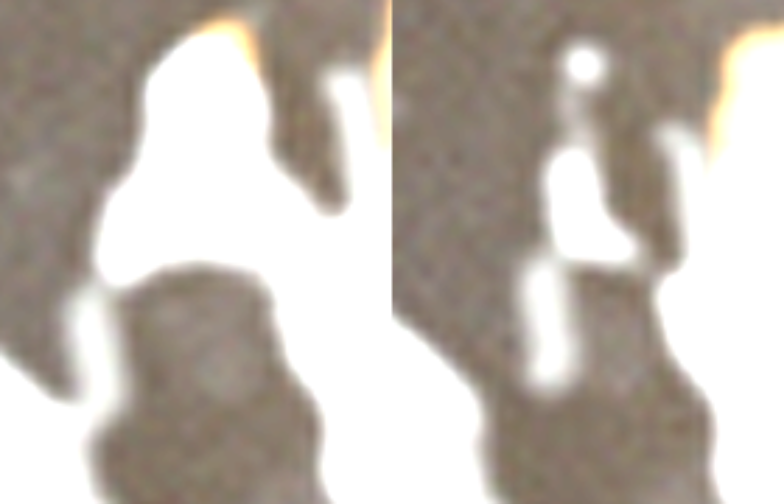

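The tips sit above the hub: the left pad overlaps the hub top in the picture and nothing is felt. The usable fingertips look 20–30 mm higher than the TCP reading implies. I'll open, go down in small steps and feel for contact.

drive_tool(increments=[[[0, 0, 0, 0, 0, 0, 0.3], [0, 0, 0, 0, 0, 0, 0.3], [0, 0, 0.5, 0, 0, 0, 0.3], [0, 0, 0.5, 0, 0, 0, 0.3], [0, 0, 0, 0, 0, 0, 0.3]]])

```text
clock: 4.5
ee_pos: [0.5103, 0.1794, 0.0893]
tcp_rot: [[0.996, 0.084, -0.001], [0.084, -0.996, -0.0], [-0.001, 0.0, -1.0]]
contact_force: [0.5, -0.2, -0.4]
width: 0.0554
grasp_force: 0.0
```

drive_tool(increments=[[[0, 0, 0, 0, 0, 0, -0.5], [0, 0, 0, 0, 0, 0, -0.5], [0, 0, 0, 0, 0, 0, -0.5], [0, 0, 0, 0, 0, 0, -0.5], [0, 0, 0, 0, 0, 0, -0.5]]])

```text
clock: 5.0
ee_pos: [0.5108, 0.1797, 0.0903]
tcp_rot: [[0.996, 0.084, 0.0], [0.084, -0.996, 0.0], [0.0, -0.0, -1.0]]
contact_force: [-0.1, 2.7, 2.5]
width: 0.0284
grasp_force: 19.8
```

drive_tool(increments=[[[0, 0, 0, 0, 0, 0, 0.2], [0, 0, 0, 0, 0, 0, 0.2], [0, 0, 0.6, 0, 0, 0, 0.2], [0, 0, 0.6, 0, 0, 0, 0.2], [0, 0, 0, 0, 0, 0, 0.2]]])

```text
clock: 5.5
ee_pos: [0.5102, 0.1793, 0.0771]
tcp_rot: [[0.996, 0.084, -0.001], [0.084, -0.996, -0.001], [-0.001, 0.0, -1.0]]
contact_force: [0.3, -0.2, -0.4]
width: 0.0509
grasp_force: 0.0
```

drive_tool(increments=[[[0, 0, 0.3, 0, 0, 0, 0.2], [0, 0, 0.3, 0, 0, 0, 0.2], [0, 0, 0, 0, 0, 0, 0.2]]])

```text
clock: 5.8
ee_pos: [0.5105, 0.1794, 0.0718]
tcp_rot: [[0.996, 0.084, -0.001], [0.084, -0.996, -0.0], [-0.001, 0.0, -1.0]]
contact_force: [-0.2, -0.4, -0.4]
width: 0.0513
grasp_force: 0.0
```

drive_tool(increments=[[[0, 0, 0, 0, 0, 0, -0.5], [0, 0, 0, 0, 0, 0, -0.5], [0, 0, 0, 0, 0, 0, -0.5], [0, 0, 0, 0, 0, 0, -0.5], [0, 0, 0, 0, 0, 0, -0.5]]], squeeze=50)

```text
clock: 6.3
ee_pos: [0.5108, 0.1802, 0.0725]
tcp_rot: [[0.996, 0.084, 0.0], [0.084, -0.996, 0.001], [0.001, -0.001, -1.0]]
contact_force: [-1.8, 4.8, 5.0]
width: 0.0284
grasp_force: 49.2
```

```bash
python3 -c "
from h import *
st()"
```

```text
t 6.3 p [0.5108 0.1802 0.0725] yaw 4.83 tilt [0.0004 0.001 ] w 0.0284 gf 49.21258807182312 F [-1.8  4.8  5. ] M [ 0.92  0.36 -0.01] q [-26.  49.   6. 100.  -9.  32. -99.]
```

drive_tool(increments=[[[0, 0, -0.3, 0, 0, 0, -0.5], [0, 0, -0.7, 0, 0, 0, -0.5], [0, 0, -1, 0, 0, 0, -0.5], [0, 0, -1, 0, 0, 0, -0.5], [0, 0, -1, 0, 0, 0, -0.5]]])

```text
clock: 6.8
ee_pos: [0.5107, 0.1792, 0.1129]
tcp_rot: [[0.997, 0.083, 0.0], [0.083, -0.997, -0.0], [0.0, 0.0, -1.0]]
contact_force: [-0.6, -0.8, -3.0]
width: 0.0283
grasp_force: 50.3
```

```bash
python3 -c "
from h import *
st()"
```

```text
t 6.8 p [0.5107 0.1792 0.1129] yaw 4.78 tilt [ 0.     -0.0003] w 0.0283 gf 50.34960687160492 F [-0.6 -0.8 -3. ] M [-0.05  0.02  0.06] q [ -27.   45.    7.   99.   -9.   37. -100.]
```

drive_tool(increments=[[[0, 0, -1.8, 0, 0, 0, -0.5], [0, 0, -2, 0, 0, 0, -0.5], [0, 0, -2, 0, 0, 0, -0.5], [0, 0, -2, 0, 0, 0, -0.5], [0, 0, -0.9, 0, 0, 0, -0.5]]])

```text
clock: 7.3
ee_pos: [0.5112, 0.1793, 0.2011]
tcp_rot: [[0.997, 0.083, 0.002], [0.083, -0.997, 0.001], [0.002, -0.0, -1.0]]
contact_force: [0.3, 0.3, -3.5]
width: 0.0284
grasp_force: 50.4
```

drive_tool(increments=[[[0, 0, 0, 0, 0, 0, -0.5], [0, 0, 0, 0, 0, 0, -0.5], [0, 0, 0, 0, 0, 0, -0.5]]])

```text
clock: 7.6
ee_pos: [0.5104, 0.1793, 0.1983]
tcp_rot: [[0.996, 0.084, -0.001], [0.084, -0.996, -0.0], [-0.001, 0.0, -1.0]]
contact_force: [0.0, 0.7, -4.4]
width: 0.0282
grasp_force: 50.4
```

```bash
python3 -c "
from h import *
st()
plan([(.545,.02,.205,4.8),(.556,-.1445,.205,4.8)],step=.035,grip=-.5)
im=snapshot('scene')[:,:,::-1]; im2=snapshot('top')[:,:,::-1]
c=lambda i,x,y:cv2.resize(i[y:y+100,x:x+100],None,fx=4,fy=4,interpolation=cv2.INTER_CUBIC)
cv2.imwrite('pics/l1.png',(np.hstack([c(im,195,190),c(im2,205,180)]).astype(float)*1.6).clip(0,255))"
```

```text
t 7.6 p [0.5104 0.1793 0.1983] yaw 4.8 tilt [-0.0013 -0.0005] w 0.0282 gf 50.44233798980713 F [ 0.   0.7 -4.4] M [-0.04  0.02  0.04] q [ -28.   38.    9.   93.   -7.   50. -101.]
0 [0.424, 3.234, -0.134, 0.0, 0.0, 0.0, -0.5]
1 [0.424, 3.234, -0.134, 0.0, 0.0, 0.0, -0.5]
2 [0.424, 3.234, -0.134, 0.0, 0.0, 0.0, -0.5]
3 [0.424, 3.234, -0.134, 0.0, 0.0, 0.0, -0.5]
4 [0.424, 3.234, -0.135, 0.0, 0.0, 0.0, -0.5]
5 [-0.056, 3.297, 0.0, 0.0, 0.0, 0.0, -0.5]
6 [-0.056, 3.297, 0.0, 0.0, 0.0, 0.0, -0.5]
7 [-0.056, 3.297, 0.0, 0.0, 0.0, 0.0, -0.5]
8 [-0.056, 3.297, 0.0, 0.0, 0.0, 0.0, -0.5]
9 [-0.056, 3.297, 0.0, 0.0, 0.0, 0.0, -0.5][ WARN:0@1.485] global loadsave.cpp:1063 imwrite_ Unsupported depth image for selected encoder is fallbacked to CV_8U.
```

View pics/l1.png

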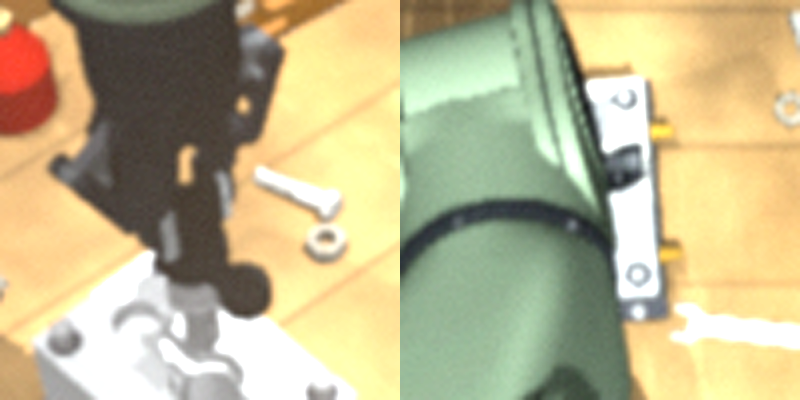

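The screw is lifted clear: the stud hangs upright over the well (crop (190,300)) and the pins are clear. Carrying it over to the boss.

drive_tool(increments=[[[0.42, 3.23, 0, 0, 0, 0, -0.5], [0.42, 3.23, 0, 0, 0, 0, -0.5], [0.42, 3.23, 0, 0, 0, 0, -0.5], [0.42, 3.23, 0, 0, 0, 0, -0.5], [0.42, 3.23, 0, 0, 0, 0, -0.5]]])

```text
clock: 8.2
ee_pos: [0.5452, 0.019, 0.1987]
tcp_rot: [[0.996, 0.084, -0.001], [0.084, -0.996, 0.0], [-0.001, -0.0, -1.0]]
contact_force: [-0.4, 0.5, -4.0]
width: 0.028
grasp_force: 50.5
```

drive_tool(increments=[[[-0.06, 3.3, 0, 0, 0, 0, -0.5], [-0.06, 3.3, 0, 0, 0, 0, -0.5], [-0.06, 3.3, 0, 0, 0, 0, -0.5], [-0.06, 3.3, 0, 0, 0, 0, -0.5], [-0.06, 3.0, 0, 0, 0, 0, -0.5]]])

```text
clock: 8.7
ee_pos: [0.5554, -0.143, 0.1986]
tcp_rot: [[0.997, 0.083, -0.001], [0.083, -0.997, 0.0], [-0.001, -0.0, -1.0]]
contact_force: [-0.9, 0.7, -3.6]
width: 0.0283
grasp_force: 50.5
```

drive_tool(increments=[[[0, 0, 0, 0, 0, 0, -0.5], [0, 0, 0, 0, 0, 0, -0.5], [0, 0, 0, 0, 0, 0, -0.5]]])

```text
clock: 9.0
ee_pos: [0.5557, -0.1404, 0.1988]
tcp_rot: [[0.996, 0.085, -0.0], [0.085, -0.996, 0.001], [-0.0, -0.001, -1.0]]
contact_force: [0.1, 0.8, -3.6]
width: 0.0285
grasp_force: 50.7
```

```bash
python3 -c "
from h import *
st()
plan([(.556,-.1445,.198,4.8)],grip=-.5)
im=snapshot('scene')[:,:,::-1]
cv2.imwrite('pics/b1full.png',im)
print('exp boss mouth',proj('scene',[(.556,-.1445,.074),(.556,-.1445,.13)]))
f=lambda i,x,y:cv2.resize(i[y:y+80,x:x+80],None,fx=7,fy=7,interpolation=cv2.INTER_CUBIC)
cv2.imwrite('pics/b1.png',(f(im,300,160).astype(float)*1.8).clip(0,255).astype(np.uint8))"
```

```text
t 9.0 p [ 0.5557 -0.1404  0.1988] yaw 4.85 tilt [-0.0004  0.0007] w 0.0285 gf 50.6625097990036 F [ 0.1  0.8 -3.6] M [ 0.09  0.04 -0.05] q [  8.  41.   6.  86.  -5.  54. -70.]
0 [-0.006, 0.409, 0.083, -0.001, 0.0, 0.001, -0.5]
exp boss mouth [[336.71136734 210.02307752]
 [337.8262041  195.04936534]]
```

View pics/b1.png

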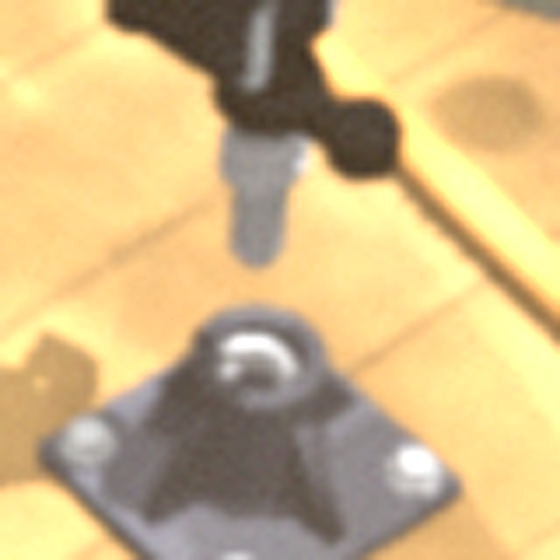

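The stud hangs upright at crop (257,262), over the mouth centre at (258,355). This matches the expected projection to under 1 mm across the view, so I'll correct and lower.

drive_tool(increments=[[[0.05, 0.3, 1, 0, 0, 0, -0.5], [0, 0.1, 1.5, 0, 0, 0, -0.5], [0, 0, 1.5, 0, 0, 0, -0.5], [0, 0, 1, 0, 0, 0, -0.5], [0, 0, 0.6, 0, 0, 0, -0.5]]], squeeze=30)

```text
clock: 9.55
ee_pos: [0.5563, -0.145, 0.142]
tcp_rot: [[0.996, 0.084, -0.001], [0.084, -0.996, 0.0], [-0.001, -0.0, -1.0]]
contact_force: [-0.0, 0.1, -4.0]
width: 0.0287
grasp_force: 50.7
```

```bash
python3 -c "
from h import *
st();plan([(.5565,-.145,.138,4.8)],grip=-.5)"
```

```text
t 9.55 p [ 0.5563 -0.145   0.142 ] yaw 4.82 tilt [-0.0011  0.0003] w 0.0287 gf 50.69010257720947 F [-0.   0.1 -4. ] M [0.01 0.03 0.04] q [  9.  45.   5.  90.  -5.  46. -69.]
0 [0.021, -0.002, 0.399, 0.0, 0.001, 0.0, -0.5]
```

drive_tool(increments=[[[0, 0, 0.3, 0, 0, 0, -0.5], [0, 0, 0.3, 0, 0, 0, -0.5], [0, 0, 0.3, 0, 0, 0, -0.5], [0, 0, 0.3, 0, 0, 0, -0.5]]])

```text
clock: 9.95
ee_pos: [0.5567, -0.1453, 0.1311]
tcp_rot: [[0.996, 0.084, 0.0], [0.084, -0.996, 0.0], [0.0, 0.0, -1.0]]
contact_force: [-0.6, 1.0, -3.8]
width: 0.0287
grasp_force: 50.7
```

```bash
python3 -c "
from h import *
st()"
```

```text
t 9.95 p [ 0.5567 -0.1453  0.1311] yaw 4.8 tilt [0.0004 0.    ] w 0.0287 gf 50.69022595882416 F [-0.6  1.  -3.8] M [0.07 0.01 0.04] q [  9.  46.   5.  90.  -5.  44. -69.]
```

drive_tool(increments=[[[0, 0, 0.3, 0, 0, 0, -0.5], [0, 0, 0.3, 0, 0, 0, -0.5], [0, 0, 0.3, 0, 0, 0, -0.5], [0, 0, 0, 0, 0, 0, -0.5]]])

```text
clock: 10.35
ee_pos: [0.5564, -0.1452, 0.1217]
tcp_rot: [[0.996, 0.084, -0.001], [0.084, -0.996, 0.0], [-0.001, -0.0, -1.0]]
contact_force: [-0.2, -0.6, -4.3]
width: 0.0286
grasp_force: 50.7
```

```bash
python3 -c "
from h import *
st()"
```

```text
t 10.35 p [ 0.5564 -0.1452  0.1217] yaw 4.8 tilt [-0.0006  0.0002] w 0.0286 gf 50.69025635719299 F [-0.2 -0.6 -4.3] M [0.02 0.02 0.06] q [  9.  46.   5.  91.  -5.  43. -69.]
```

drive_tool(increments=[[[0, 0, 0.4, 0, 0, 0, -0.5], [0, 0, 0.4, 0, 0, 0, -0.5], [0, 0, 0.4, 0, 0, 0, -0.5], [0, 0, 0.4, 0, 0, 0, -0.5], [0, 0, 0.4, 0, 0, 0, -0.5]]])

```text
clock: 10.85
ee_pos: [0.5565, -0.1453, 0.1017]
tcp_rot: [[0.997, 0.084, -0.0], [0.084, -0.997, 0.0], [-0.0, -0.0, -1.0]]
contact_force: [-0.8, -1.7, -2.9]
width: 0.028
grasp_force: 50.7
```

```bash
python3 -c "
from h import *
st()"
```

```text
t 10.85 p [ 0.5565 -0.1453  0.1017] yaw 4.79 tilt [-0.0001  0.0001] w 0.028 gf 50.68884015083313 F [-0.8 -1.7 -2.9] M [-0.05 -0.02  0.  ] q [  9.  48.   5.  92.  -5.  40. -69.]
```

drive_tool(increments=[[[0, 0, 0.2, 0, 0, 0, -0.5], [0, 0, 0.2, 0, 0, 0, -0.5], [0, 0, 0.2, 0, 0, 0, -0.5]]])

```text
clock: 11.15
ee_pos: [0.5566, -0.1453, 0.096]
tcp_rot: [[0.996, 0.084, 0.0], [0.084, -0.996, 0.0], [0.0, -0.0, -1.0]]
contact_force: [-0.4, 0.5, -3.4]
width: 0.0286
grasp_force: 50.7
```

```bash
python3 -c "
from h import *
st()"
```

```text
t 11.15 p [ 0.5566 -0.1453  0.096 ] yaw 4.8 tilt [0.0001 0.0001] w 0.0286 gf 50.690136551856995 F [-0.4  0.5 -3.4] M [-0.04  0.01  0.  ] q [  9.  49.   5.  92.  -5.  40. -69.]
```

drive_tool(increments=[[[0, 0, 0.15, 0, 0, 0, -0.5], [0, 0, 0.15, 0, 0, 0, -0.5], [0, 0, 0.1, 0, 0, 0, -0.5]]])

```text
clock: 11.45
ee_pos: [0.5567, -0.1453, 0.0923]
tcp_rot: [[0.996, 0.084, 0.0], [0.084, -0.996, 0.0], [0.0, -0.0, -1.0]]
contact_force: [-3.5, 1.8, 14.7]
width: 0.0284
grasp_force: 52.4
```

```bash
python3 -c "
from h import *
st()"
```

```text
t 11.45 p [ 0.5567 -0.1453  0.0923] yaw 4.8 tilt [0.0004 0.0001] w 0.0284 gf 52.38725781440735 F [-3.5  1.8 14.7] M [0.3  0.78 0.03] q [  9.  49.   5.  92.  -5.  39. -69.]
```

The screw has seated at the predicted height, with the hub about 56 mm above the mouth. I'll release the hub, rise 12 mm and slide out along the arm to straddle the grip.

drive_tool(increments=[[[0, 0, -0.15, 0, 0, 0, 0.4], [0, 0, 0, 0, 0, 0, 0.4], [0, 0, 0, 0, 0, 0, 0.4], [0, 0, -0.5, 0, 0, 0, 0.4], [0, 0, -0.5, 0, 0, 0, 0.4]]], squeeze=20)

```text
clock: 11.95
ee_pos: [0.5566, -0.1453, 0.104]
tcp_rot: [[0.996, 0.084, 0.0], [0.084, -0.996, 0.0], [0.0, -0.0, -1.0]]
contact_force: [0.0, 0.4, -0.9]
width: 0.06
grasp_force: 0.0
```

drive_tool(increments=[[[1.5, 0, 0, 0, 0, 0, 0.4], [2, 0, 0, 0, 0, 0, 0.4], [2, 0, 0, 0, 0, 0, 0.4], [0.7, 0, 0, 0, 0, 0, 0.4], [0, 0, 0, 0, 0, 0, 0.4]]])

```text
clock: 12.45
ee_pos: [0.6185, -0.14, 0.1035]
tcp_rot: [[0.996, 0.084, -0.0], [0.084, -0.996, 0.0], [-0.0, -0.0, -1.0]]
contact_force: [-0.8, 0.6, 0.2]
width: 0.0599
grasp_force: 0.0
```

```bash
python3 -c "
from h import *
st()
im=snapshot('scene')[:,:,::-1]; cv2.imwrite('pics/n1.png',im)
a=np.radians(4.8); h=np.array([.5565,-.145]); u=np.array([np.cos(a),np.sin(a)])
print('cw exp',proj('scene',[[*(h-u*.05),.074+.056-.016]]),'hub',proj('scene',[[*h,.146]]))
roi=im[170:215,310:370]; d=(roi.max(2)<60).astype(int)
print('\n'.join(''.join('#' if v else '.' for v in r) for r in d))"
```

```text
t 12.45 p [ 0.6185 -0.14    0.1035] yaw 4.82 tilt [-0.  0.] w 0.0599 gf 0.0 F [-0.8  0.6  0.2] M [ 0.    0.03 -0.03] q [  7.  53.   5.  78.  -6.  50. -71.]
cw exp [[352.33729895 209.21853038]] hub [[338.16497197 190.38524766]]
....###.........#####.......................................
....##..........#####.......................................
....##..........#####.......................................
...##............####.......................................
#####..............##.......................................
#####.....##................................................
####.....####...............................................
####....#####...............................................
####....#####...............................................
###.....#####...............................................
##......#####...............................................
##......#####...............................................
##......#####...............................................
##......#####...............................................
##......#####......
[... 1171 characters left out ...]
###..........................
.....................##############.........................
.....................###############........................
.....................######################.................
....................########################................
...................##..######################...............
...................#.......##....############...............
...................##.............###########...............
..................##..............###########...............
................####...............#########................
...............####.................########................
.............########...............#######.................
```

The grip stands between the fingers in the mask (columns 318–322, rows 175–187), and the hub and counterweight are where expected. I'll close to a loose cage and turn backward.

drive_tool(increments=[[[0, 0, 0, 0, 0, 0, -0.45], [0, 0, 0, 0, 0, 0, -0.45], [0, 0, 0, 0, 0, 0, -0.45], [0, 0, 0, 0, 0, 0, -0.45]]])

```text
clock: 12.9
ee_pos: [0.6182, -0.1401, 0.1037]
tcp_rot: [[0.997, 0.084, -0.0], [0.084, -0.997, 0.0], [0.0, -0.0, -1.0]]
contact_force: [-0.6, 0.6, -0.2]
width: 0.0233
grasp_force: 0.1
```

drive_tool(increments=[[[-0.06, -0.86, 0, 0, 0, -0.14, -0.45], [-0.06, -0.86, 0, 0, 0, -0.14, -0.45], [-0.06, -0.86, 0, 0, 0, -0.14, -0.45], [-0.06, -0.86, 0, 0, 0, -0.14, -0.45], [-0.06, -0.86, 0, 0, 0, -0.14, -0.45]]])

```text
clock: 13.4
ee_pos: [0.6009, -0.1016, 0.1038]
tcp_rot: [[0.704, 0.71, 0.001], [0.71, -0.704, -0.0], [0.001, 0.001, -1.0]]
contact_force: [3.1, -1.8, -0.9]
width: 0.0234
grasp_force: 1.6
```

```bash
cat >> h.py <<'E'
def look(ax=(.5565,-.145),hubz=.13):
    st(); o=get_obs(); p=o['ee_pos'][:2]-ax; R=o['tcp_rot']
    print('r',round(np.hypot(*p),4),'ang',round(np.degrees(np.arctan2(p[1],p[0])),1))
    im=snapshot('scene')
    roi=im[165:215,300:372]; d=(roi.max(2)<60)
    print('\n'.join(''.join('#' if v else '.' for v in r) for r in d))
E
python3 -c "
from h import *
look()"
```

```text
t 13.4 p [ 0.6009 -0.1016  0.1038] yaw 45.25 tilt [ 0.0015 -0.0003] w 0.0234 gf 1.6382934898138046 F [ 3.1 -1.8 -0.9] M [-0.38 -0.81  0.06] q [  9.  50.  -6.  84.   6.  46. -43.]
r 0.0621 ang 44.3
.......##############...................................................
.......##############...................................................
.......##############...................................................
......###############...................................................
.......######.#######...................................................
.......####....######...................................................
.......####....#####....................................................
........###....#####....................................................
........###....#####....................................................
........###....#####....................................................
........###....#####....................................................
.......####....#####....................................................
.......###.....####........
[... 2046 characters left out ...]
..###########################..............
..............................############################..............
..............................##############......########..............
.............................#...##########........######...............
.............................##.....####............####................
............................###.........................................
...........................###..............#...........................
..........................####..............##..........................
.........................######.............##..........................
........................#######.............###.........................
```

drive_tool(increments=[[[-0.06, -0.86, 0, 0, 0, -0.14, -0.45], [-0.06, -0.86, 0, 0, 0, -0.14, -0.45], [-0.06, -0.86, 0, 0, 0, -0.14, -0.45], [-0.06, -0.86, 0, 0, 0, -0.14, -0.45], [0, 0, 0, 0, 0, 0, -0.45]]])

```text
clock: 13.95
ee_pos: [0.5703, -0.0853, 0.1038]
tcp_rot: [[0.225, 0.974, -0.001], [0.974, -0.225, 0.0], [0.0, -0.001, -1.0]]
contact_force: [-0.7, -0.1, 1.0]
width: 0.0232
grasp_force: 0.0
```

```bash
python3 -c "
from h import *
look()"
```

```text
t 13.95 p [ 0.5703 -0.0853  0.1038] yaw 76.99 tilt [-0.0005  0.0003] w 0.0232 gf 0.0 F [-0.7 -0.1  1. ] M [0.03 0.03 0.02] q [ 13.  48. -14.  91.  16.  43. -22.]
r 0.0612 ang 77.0
..###############################.......................................
...#############################........................................
...#############################........................................
...############################.........................................
...###########################..........................................
....##########################..........................................
....#########################...........................................
....#########################...........................................
....########################............................................
.....#######################............................................
.....#######################............................................
.....#######################............................................
.....########################...............
[... 2029 characters left out ...]
################...........................
.............###...#########################............................
.............###...#############..#########.............................
.............############..####.....######..............................
.............#########......###.........................................
..............######........###.........................................
...............####.........###.........................................
..........................#####.........................................
.........................######.........................................
........................#######.........................................
```

drive_tool(increments=[[[-0.06, -0.86, 0, 0, 0, -0.14, -0.45], [-0.04, -0.5, 0, 0, 0, -0.08, -0.45], [0, 0, 0, 0, 0, 0, -0.45]]])

```text
clock: 14.3
ee_pos: [0.5571, -0.0843, 0.1035]
tcp_rot: [[0.011, 1.0, -0.001], [1.0, -0.011, -0.0], [-0.0, -0.001, -1.0]]
contact_force: [-0.3, -0.6, 0.0]
width: 0.0236
grasp_force: 0.0
```

```bash
python3 -c "
from h import *
look()"
```

```text
t 14.3 p [ 0.5571 -0.0843  0.1035] yaw 89.35 tilt [-0.0007 -0.0001] w 0.0236 gf 0.0 F [-0.3 -0.6  0. ] M [-0.02  0.04  0.05] q [ 14.  48. -18.  94.  20.  42. -13.]
r 0.0607 ang 89.4
.#####################################..................................
.#####################################..................................
.####################################...................................
.###################################....................................
.###################################....................................
..###.##############################....................................
..#################################.....................................
..#################################.....................................
...###############################......................................
...###############################......................................
...###############################......................................
....###...########################......................................
....###....#######################........
[... 2031 characters left out ...]
###############............................
.................###....####################............................
.................###...#####################............................
.................###...####################.............................
.................###....#################...............................
.................####...#########....##.................................
................################........................................
................###############.........................................
................###############.........................................
................###############.........................................
```

```bash
python3 -c "
from h import *
h=np.array([.5565,-.145])
t=np.linspace(0,6.28,60)
for a,zz in[(42,.0568),(75,.0577),(75,.048),(87,.058),(87,.048),(82,.058),(82,.048),(92,.048)]:
    u=np.array([np.cos(np.radians(a)),np.sin(np.radians(a))]); c=h-u*.042
    P=np.vstack([np.c_[c[0]+.014*np.cos(t),c[1]+.014*np.sin(t),np.full(60,.074+zz-d)] for d in(.016,.03)])
    q=proj('scene',P)-[300,165]
    H=np.c_[h[0]+.015*np.cos(t),h[1]+.015*np.sin(t),np.full(60,.074+zz+.016)]; k=proj('scene',H)-[300,165]
    print(a,zz,'right',q[:,0].max().round(1),'top',q[:,1].min().round(1),'bot',q[:,1].max().round(1),'hubtop',k[:,1].min().round(1),'hubR',k[:,0].max().round(1))"
```

```text
42 0.0568 right 59.4 top 31.5 bot 43.2 hubtop 20.9 hubR 44.1
75 0.0577 right 57.2 top 24.8 bot 36.3 hubtop 20.7 hubR 44.2
75 0.048 right 56.9 top 27.4 bot 38.9 hubtop 23.4 hubR 43.9
87 0.058 right 55.2 top 22.7 bot 34.1 hubtop 20.6 hubR 44.2
87 0.048 right 54.9 top 25.4 bot 36.8 hubtop 23.4 hubR 43.9
82 0.058 right 56.1 top 23.5 bot 35.0 hubtop 20.6 hubR 44.2
82 0.048 right 55.8 top 26.2 bot 37.6 hubtop 23.4 hubR 43.9
92 0.048 right 53.9 top 24.6 bot 36.0 hubtop 23.4 hubR 43.9
```

Still on the top face: the counterweight's rows (191–199) match the undropped height. Turning on a little.

drive_tool(increments=[[[-0.04, -0.7, 0, 0, 0, -0.11, -0.45], [0, 0, 0, 0, 0, 0, -0.45], [0, 0, 0, 0, 0, 0, -0.45]]])

```text
clock: 14.65
ee_pos: [0.5507, -0.0843, 0.1036]
tcp_rot: [[-0.097, 0.995, 0.0], [0.995, 0.097, 0.0], [0.0, 0.0, -1.0]]
contact_force: [1.2, -0.1, 0.0]
width: 0.0234
grasp_force: 0.1
```

```bash
python3 -c "
from h import *
look()"
```

```text
t 14.65 p [ 0.5507 -0.0843  0.1036] yaw 95.55 tilt [0.0001 0.0001] w 0.0234 gf 0.14497392810881138 F [ 1.2 -0.1  0. ] M [-0.03 -0.05  0.01] q [ 15.  47. -19.  95.  22.  41.  -9.]
r 0.061 ang 95.5
......#################################.................................
......##################################................................
...#####################################................................
.######################################.................................
.######################################.................................
.#####################################..................................
.#####################################..................................
.####################################...................................
..###.###############################...................................
..###################################...................................
...##################################...................................
...##################################...................................
...#########################
[... 2045 characters left out ...]
###############............................
..................#####...##################............................
..................#####...##################............................
..................#####...##################............................
..................#####...################..............................
..................#####...########.#####................................
..................#####...#######.......................................
..................######.######.........................................
.................##############.........................................
.................##############.........................................
```

drive_tool(increments=[[[-0.04, -0.7, 0, 0, 0, -0.11, -0.45], [-0.04, -0.35, 0, 0, 0, -0.055, -0.45], [0, 0, 0, 0, 0, 0, -0.45], [0, 0, 0, 0, 0, 0, -0.45]]])

```text
clock: 15.1
ee_pos: [0.5403, -0.0864, 0.1036]
tcp_rot: [[-0.261, 0.965, 0.0], [0.965, 0.261, 0.0], [0.0, 0.0, -1.0]]
contact_force: [0.1, -0.3, -0.6]
width: 0.0234
grasp_force: 0.2
```

```bash
python3 -c "
from h import *
look()"
```

```text
t 15.1 p [ 0.5403 -0.0864  0.1036] yaw 105.13 tilt [0.0001 0.0001] w 0.0234 gf 0.18788858782500029 F [ 0.1 -0.3 -0.6] M [-0.01 -0.1  -0.02] q [ 17.  47. -22.  97.  25.  41.  -2.]
r 0.0608 ang 105.4
............###############################.............................
............###############################.............................
............###############################.............................
.......#....###############################.............................
.......#...################################.............................
..........#################################.............................
....#######################################.............................
...########################################.............................
..########################################..............................
..########################################..............................
..########################################..............................
...#####.################################...............................
...####.##################
[... 2047 characters left out ...]
..#############............................
...................#########...#############............................
...................#########...#############............................
.....................######....############.............................
.....................######....###########..............................
.....................######....#########................................
.....................######....####.....................................
.....................######....###......................................
.....................#######..###.......................................
.....................############.......................................
```

drive_tool(increments=[[[-0.04, -0.7, 0, 0, 0, -0.11, -0.45], [-0.04, -0.35, 0, 0, 0, -0.055, -0.45], [0, 0, 0, 0, 0, 0, -0.45], [0, 0, 0, 0, 0, 0, -0.45]]])

```text
clock: 15.55
ee_pos: [0.5305, -0.0903, 0.1036]
tcp_rot: [[-0.417, 0.909, 0.0], [0.909, 0.417, 0.0], [0.0, 0.0, -1.0]]
contact_force: [0.9, -0.6, 0.2]
width: 0.0238
grasp_force: 0.2
```

```bash
python3 -c "
from h import *
look()
h=np.array([.5565,-.145]);t=np.linspace(0,6.28,60)
for a in range(85,125,5):
  for zz in(.058,.048):
    u=np.array([np.cos(np.radians(a)),np.sin(np.radians(a))]); c=h-u*.042
    P=np.vstack([np.c_[c[0]+.014*np.cos(t),c[1]+.014*np.sin(t),np.full(60,.074+zz-d)] for d in(.016,.03)])
    q=proj('scene',P)-[300,165]
    print(a,zz,'right',q[:,0].max().round(1),'top',q[:,1].min().round(1),'bot',q[:,1].max().round(1))"
```

```text
t 15.55 p [ 0.5305 -0.0903  0.1036] yaw 114.62 tilt [0.     0.0001] w 0.0238 gf 0.16905734315514565 F [ 0.9 -0.6  0.2] M [-0.03 -0.05  0.02] q [ 19.  47. -24.  99.  28.  40.   5.]
r 0.0606 ang 115.4
................###############################.........................
................###############################.........................
................###############################.........................
................###############################.........................
................###############################.........................
................###############################.........................
................###############################.........................
........##.....################################.........................
..............#################################.........................
.............##################################.........................
.......########################################.........................
.....##########################################.........................
.....####################
[... 2666 characters left out ...]
.........
........................#########.......................................
85 0.058 right 55.6 top 23.0 bot 34.5
85 0.048 right 55.3 top 25.7 bot 37.1
90 0.058 right 54.6 top 22.2 bot 33.7
90 0.048 right 54.3 top 24.9 bot 36.3
95 0.058 right 53.6 top 21.5 bot 32.9
95 0.048 right 53.3 top 24.2 bot 35.6
100 0.058 right 52.5 top 20.8 bot 32.3
100 0.048 right 52.2 top 23.5 bot 34.9
105 0.058 right 51.3 top 20.2 bot 31.7
105 0.048 right 51.0 top 23.0 bot 34.3
110 0.058 right 50.1 top 19.7 bot 31.1
110 0.048 right 49.8 top 22.4 bot 33.8
115 0.058 right 48.8 top 19.3 bot 30.7
115 0.048 right 48.5 top 22.0 bot 33.3
120 0.058 right 47.4 top 18.9 bot 30.3
120 0.048 right 47.2 top 21.6 bot 33.0
```

```bash
python3 -c "
from h import *
im=snapshot('scene'); cv2.imwrite('pics/d1.png',im[:,:,::-1])
r=im[180:220,318:362].astype(int); v=r.max(2); s=r[:,:,0]-r[:,:,2]
print('\n'.join(''.join(('.' if b>12 else 'o') if a>=60 else ('s' if b>8 else str(min(9,a//6))) for a,b in zip(x,y)) for x,y in zip(v,s)))"
```

```text
ssssssssssssssssssssssssssssss..............
ssssssssssssssssssssssssssssss..............
ssssssssssssssssssssssssssssss..............
.sssssssssssssssssssssssssssss..............
.sssssssss7ssssssssssssssssss9o.............
..sssssssssssssss7ssssssssssss9o............
..ssssssssssssssssssssssssssss99o....oo.....
ssssssssssssssssssssssssssssss99s9o.oooo....
sssssssssssssssssssssssssssssss9s9s9oooo....
ssssssssssssssssssssssssssssss99sss9ooo.....
ssssssssss.ssssssssssssssssssss99sssso......
ssssssss.....ssssssssssssssssss9sssss.......
sssssss.......ssssssssssssssss9ssssss.......
sssssss........ssssssssssssssssssssss.......
sssssss........sssssssssssssssssssss........
sssssss........ssssssssssssssssssss.........
ssssssss.......sssssssssssssssssss..........
.sssssss.......ssssssssssssssssss...........
.sssssss.......sssssssssssssssss............
..s8ssss.......ssssssssssssssss.............
..soo9ss......ssssssssssssssss..............
..ooosss.....ssssssssssssssss...............
..ooosss.....sssssssssssssss................
..ooosss....ssssssssssssssss................
..ooossssssssssoossssssssss.................
..ooosssssssss8ooossssssss..................
..ooosssssssss9ooossssssss..................
...oosssssssss9ooossssssss..................
...oosssssssssoooosssssss9o.................
.....sssssssssoooossssssoooo................
.......sssssssooooss7soooooo................
.......sssssssoooossoooooooo................
.......sssssssoooosoooooooooo...............
......ssssssssoooooooooooooooo..............
...ooossssssss9oooooooooooooooo.............
..ooo9ssssssssssoooooooooooo9ooo............
ooooo9ssssssssssoooooooooooo9s9oo...........
ooooossssssssss9ooooooooooo9o99ooo..........
oooo9sssssssssssooooooo9o9o999oooooo........
oooosssssssssssss9989999o999ooooooooo.......
```

```bash
python3 -c "
from h import *
def m(f):
    im=cv2.imread(f)[:,:,::-1]; r=im[192:226,322:354].astype(int); return r
A=m('pics/n1.png');B=m('pics/d1.png');C=m('pics/scene0.png')
ch=lambda v:' .:-=+*#%@'[::-1][min(9,v//12)]
for a,b,c in zip(A.max(2),B.max(2),C.max(2)): print(''.join(map(ch,a)),'|',''.join(map(ch,b)),'|',''.join(map(ch,c)))"
```

```text
*****+=:   :++*+**+**=           | ***=     -+*********+++++++++*** |                                 
******+=-..-+***+**++=.          | ***-      =********+++*+++++**+* |                                 
*******++=-=+*+******=.          | **+:      -********++++**+*+***+ |                                 
-+********+***+*+*++*=.          | ***=.     -*********++***+*****= |                                 
 :=**************+***=           | ***+-     -+******************-  |                                 
  .=+****************=           | ****:     -+****************+=   |                                 
   .-=***************=.          | ***+:     =*****************-    |                                 
     .-+**************-          | +**+:    :=****************=     |                                 
       -+*************=          | =+*+:   .=****************=      |                                 
        -+************=.         | =+*+.   :+***************=       |                                 
        :+************=.         | -+*+:   -***************=.       | 
[... 1701 characters left out ...]
++++==----:: | +*********++++++++++=+++==--:::: | =======++++++=++==+=======-:::::
===+===++++++++++++++++==------: | +*********+++++++++======-:::::: | ====--==++++++++++======--::::::
+=+====++++++++++++++++=-------- | +*********+++++++++==--=-::::::: | ====--==+++++++++===-----:::::::
=======++++++++++++++++=-------- | +********++++++++++=-----::::::: | ====-===++++=++==++=-----:::::::
+=====+++++++++++++++++=-------- | ++*******+++++++++++=----::::::: | =======++++++=++=+=+=---::::::::
=+===++++++++++++++++++=-------- | =++****++++++++++++++==--::::::: | =======+++++++=+===+=----:::::::
++===+++++++++++++++++++=------- | ==+++++++++++++++++++===-::::::: | ======++++++++++==++=----:::::::
```

The view is too cluttered to judge the height, so I'll lift the open cage clear and check it.

drive_tool(increments=[[[0, 0, -2, 0, 0, 0, -0.2], [0, 0, -3, 0, 0, 0, 0], [0, 0, -3, 0, 0, 0, 0], [0, 0, -2, 0, 0, 0, 0], [0, 0, 0, 0, 0, 0, 0]]])

```text
clock: 16.15
ee_pos: [0.5313, -0.0902, 0.2058]
tcp_rot: [[-0.418, 0.908, 0.003], [0.908, 0.418, -0.0], [-0.002, 0.003, -1.0]]
contact_force: [0.2, -0.1, -1.1]
width: 0.0427
grasp_force: 0.0
```

```bash
python3 -c "
from h import *
st()
im=snapshot('scene'); cv2.imwrite('pics/d2.png',im[:,:,::-1])
r=im[170:222,296:364].astype(int); v=r.max(2)
ch=lambda v:' .:-=+*#%@'[::-1][min(9,v//12)]
for a in v: print(''.join(map(ch,a)))"
```

```text
t 16.15 p [ 0.5313 -0.0902  0.2058] yaw 114.72 tilt [ 0.0035 -0.0003] w 0.0427 gf 0.0 F [ 0.2 -0.1 -1.1] M [-0.02 -0.01 -0.07] q [ 22.  39. -29.  92.  22.  55.  10.]
                    -=--+**-               :+*******+***=           
                    ==--+**-               .+*****+****+.           
                    ==--+**-               :++**+*+++*+-            
                    -=-=+*+.               :=++**++===-             
                    .---+*=                :-=+**+=--:              
                     .:-++:                :-=+**+=--.              
                      .-+-                 :-=++*+::::.             
                       --.                .:-=+**=  .::             
                                          .:-=+*+:    .:            
                                          .::=+*=      ::           
                                          .:-=*+.       ::          
                                          ::-++-         .:         
                                          ::---           .:        
                                     
[... 1947 characters left out ...]
                
                           .=******++++=-:::.  ---:                 
                          .-+***+**++++-:::.  :----:.               
                         .:=+******+++=:::. .:-:--==-:              
                        .:-+***++*++++--:::.:-:--====-.             
                      .:::-+*+****+++=----------======-.            
                    .:::::=+*****+*++=-------======+==-:.           
                   .:::::-=***+**++++=========+======-:::.          
                   .:----=+++*+*++++++++++++========-:::::.         
                    :=====+*+*+++++++++++++++=====--:::::::.        
                    :=====+*++*++**++++++++++=---=-:::::::::..
```

```bash
python3 -c "
from h import *
h=np.array([.5565,-.145]);t=np.linspace(0,6.28,60)
def ext(c,r,z): q=proj('scene',np.c_[c[0]+r*np.cos(t),c[1]+r*np.sin(t),np.full(60,z)]); return 'L%.1f R%.1f T%.1f B%.1f'%(q[:,0].min(),q[:,0].max(),q[:,1].min(),q[:,1].max())
for a,zz in[(4.8,.0555),(108,.058),(108,.0485),(112,.058),(112,.0485),(116,.058),(116,.0485)]:
    u=np.array([np.cos(np.radians(a)),np.sin(np.radians(a))]); z=.074+zz
    print(a,zz,'grip',ext(h+u*.062,.009,z+.03),'hub',ext(h,.015,z+.016),'cwtop',ext(h-u*.042,.014,z-.016))
for f in('n1','d2'):
    im=cv2.imread(f'pics/{f}.png').max(2)
    for c in (328,330,334,336,338,340,342,344): print(f,c,im[184:216:1,c])
"
```

```text
4.8 0.0555 grip L316.7 R323.8 T172.1 B177.0 hub L332.2 R344.1 T186.3 B194.8 cwtop L344.4 R355.5 T203.7 B211.8
108 0.058 grip L322.7 R330.1 T198.6 B204.0 hub L332.2 R344.2 T185.6 B194.1 cwtop L339.8 R350.6 T184.9 B192.5
108 0.0485 grip L322.5 R329.9 T201.3 B206.7 hub L332.1 R343.9 T188.3 B196.8 cwtop L339.6 R350.3 T187.5 B195.1
112 0.058 grip L324.2 R331.7 T199.3 B204.7 hub L332.2 R344.2 T185.6 B194.1 cwtop L338.8 R349.6 T184.5 B192.2
112 0.0485 grip L324.1 R331.5 T202.0 B207.4 hub L332.1 R343.9 T188.3 B196.8 cwtop L338.6 R349.3 T187.1 B194.7
116 0.058 grip L325.9 R333.3 T199.8 B205.2 hub L332.2 R344.2 T185.6 B194.1 cwtop L337.8 R348.5 T184.2 B191.8
116 0.0485 grip L325.8 R333.2 T202.5 B207.9 hub L332.1 R343.9 T188.3 B196.8 cwtop L337.6 R348.3 T186.8 B194.4
n1 328 [143 142 140 137 129 127 123 103  70  50  45  46  44  44  45  72 108 134
 141 140 142 134 114  86  67  61  60  56  56  54  55  51]
n1 330 [142 142 137 131 130 135 142 140 118  83  55  46  46  43  41  42  57  82
  85  87  87  78  60  54  59  60  59  64  66  62  59  61]
n1 334 [129 130 134 138 138 116  89  64  55  53  48  45  
[... 1174 characters left out ...]
9  70  75]
d2 336 [136 146 155 163 158 124  79  53  51  49  51  53  51  48  43  46  45  46
  46  49  47  49  50  51  46  48  56  74  82  86  89  84]
d2 338 [120 148 159 164 155 112  64  51  49  51  50  53  52  50  45  47  47  44
  44  46  47  47  50  48  45  47  61  77  86  93 103  94]
d2 340 [119 151 162 149 118  77  54  51  52  53  52  50  51  50  47  46  45  45
  45  48  48  50  52  49  48  53  75  96 106 111 106  91]
d2 342 [165 172 156 112  66  50  52  53  52  51  51  52  48  49  46  45  44  45
  45  46  48  50  50  46  54  71 100 115 108  92  82  84]
d2 344 [179 181 156 106  60  50  52  54  53  53  50  46  45  57  92 118 110  92
  79  76  77  79  86  87  82  83  80  81  81  82  83  79]
```

drive_tool(increments=[[[0, 0, 2.5, 0, 0, 0, 0], [0, 0, 2.5, 0, 0, 0, 0], [0, 0, 2.5, 0, 0, 0, 0], [0, 0, 2.7, 0, 0, 0, 0], [0, 0, 0, 0, 0, 0, -0.45]]])

```text
clock: 16.7
ee_pos: [0.5284, -0.09, 0.0984]
tcp_rot: [[-0.419, 0.908, -0.006], [0.908, 0.419, 0.001], [0.003, -0.005, -1.0]]
contact_force: [0.4, 0.7, 0.1]
width: 0.0297
grasp_force: 0.0
```

drive_tool(increments=[[[0, 0, 0, 0, 0, 0, -0.45], [0, 0, 0, 0, 0, 0, -0.45], [-0.04, -0.7, 0, 0, 0, -0.11, -0.45], [-0.04, -0.7, 0, 0, 0, -0.11, -0.45], [-0.02, -0.2, 0, 0, 0, -0.03, -0.45]]])

```text
clock: 17.2
ee_pos: [0.5169, -0.0994, 0.1026]
tcp_rot: [[-0.633, 0.774, 0.001], [0.774, 0.633, -0.0], [-0.001, 0.001, -1.0]]
contact_force: [-0.4, 1.3, 0.7]
width: 0.0234
grasp_force: 0.6
```

drive_tool(increments=[[[0, 0, -2, 0, 0, 0, -0.2], [0, 0, -3, 0, 0, 0, 0], [0, 0, -3, 0, 0, 0, 0], [0, 0, -2, 0, 0, 0, 0], [0, 0, 0, 0, 0, 0, 0]]])

```text
clock: 17.7
ee_pos: [0.5179, -0.0989, 0.2045]
tcp_rot: [[-0.629, 0.777, 0.004], [0.777, 0.629, -0.0], [-0.003, 0.003, -1.0]]
contact_force: [-0.0, 0.3, -0.7]
width: 0.0426
grasp_force: 0.0
```

```bash
python3 -c "
from h import *
st()
im=snapshot('scene'); cv2.imwrite('pics/d3.png',im[:,:,::-1])
for f in('n1','d2','d3'):
    im=cv2.imread(f'pics/{f}.png').max(2)
    for c in (334,336,338,340,342): print(f,c,im[184:192,c],im[206:214,c])
v=im[170:222,296:364]
ch=lambda v:' .:-=+*#%@'[::-1][min(9,v//12)]
for a in v: print(''.join(map(ch,a)))"
```

```text
t 17.7 p [ 0.5179 -0.0989  0.2045] yaw 128.98 tilt [ 0.0043 -0.0005] w 0.0426 gf 0.0 F [-0.   0.3 -0.7] M [-0.08 -0.   -0.03] q [ 25.  39. -34.  94.  25.  54.  21.]
n1 334 [129 130 134 138 138 116  89  64] [43 43 49 70 82 87 88 87]
n1 336 [126 134 142 142 112  71  47  45] [46 41 43 60 76 89 88 89]
n1 338 [136 143 148 142 102  60  46  49] [48 42 45 57 78 89 91 89]
n1 340 [157 157 155 146 113  70  47  46] [48 45 49 65 83 94 98 95]
n1 342 [171 169 168 162 148 116  79  53] [ 45  43  45  62  84 105 112  93]
d2 334 [143 142 147 154 157 149 115  74] [53 50 51 48 48 48 52 59]
d2 336 [136 146 155 163 158 124  79  53] [50 51 46 48 56 74 82 86]
d2 338 [120 148 159 164 155 112  64  51] [50 48 45 47 61 77 86 93]
d2 340 [119 151 162 149 118  77  54  51] [ 52  49  48  53  75  96 106 111]
d2 342 [165 172 156 112  66  50  52  53] [ 50  46  54  71 100 115 108  92]
d3 334 [144 141 147 151 150 130 100  70] [47 45 48 45 43 47 46 47]
d3 336 [140 141 132 106  81  61  53  50] [46 47 45 46 47 43 44 45]
d3 338 [148 132  92  59  50  50  51  51] [51 51 49 49 52 57 65 78]
d3 340 [160 131  85  53  51  52  52  50]
[... 2990 characters left out ...]
                 
                           .-=+==++******+=:.  :-::                 
                          :=++++=++******+-.. :----:.               
                         .-=+++++++******=: .:----==-:              
                        .:-=++++++*******=::::---====-.             
                      .:::-=+++++++*****+=-::---===+==-.            
                    .:::::-==++++*******+=---=========-:.           
                   .:::::--===+++*******++=====+=++==-:::.          
                   :------=====++******+++++========-:::::.         
                    -==========++*******+++=+=====--:::::::.        
                    :===========+********++=+=-----:::::::::.
```

```bash
python3 -c "
from h import *
I={f:cv2.imread(f'pics/{f}.png').max(2).astype(float) for f in('n1','d2','d3')}
def up(f,cols,r0,r1,rise=False,lv=92):
    o=[]
    for c in cols:
        v=I[f][r0:r1,c]
        for i in range(len(v)-1):
            if (v[i]>=lv>v[i+1] if not rise else v[i]<lv<=v[i+1]): o.append((c,round(r0+i+(v[i]-lv)/(v[i]-v[i+1]),1))); break
    return o
print('n1 grip',up('n1',range(316,326),168,186)); print('n1 cwtop-bot',up('n1',range(344,357),205,226,True),up('n1',range(344,357),196,212))
print('d2 grip',up('d2',range(322,336),194,210)); print('d2 cw',up('d2',range(336,352),180,194),up('d2',range(344,352),190,205,True))
print('d3 grip',up('d3',range(324,338),194,212)); print('d3 cw',up('d3',range(334,350),178,194),up('d3',range(340,350),190,205,True))
h=np.array([.5565,-.145]);t=np.linspace(0,6.28,60)
def ext(c,r,z): q=proj('scene',np.c_[c[0]+r*np.cos(t),c[1]+r*np.sin(t),np.full(60,z)]); return 'L%.1f R%.1f T%.1f B%.1f'%(q[:,0].min(),q[:,0].max(),q[:,1].min(),q[:,1].max())
for a,zz in[(4.8,.0555),(110,.058),(110,.0485),(125,.058),(125,.0485),(128,.0485)]:
    u=np.array([np.cos(np.radians(a)),np.sin(np.radians(a))]); z=.074+zz
    print(a,zz,'grip',ext(h+u*.062,.009,z+.03),'cwtop',ext(h-u*.042,.014,z-.016),'cwlow',ext(h-u*.042,.014,z-.03))
"
```

```text
n1 grip [(317, np.float64(179.7)), (318, np.float64(175.2)), (319, np.float64(174.4)), (320, np.float64(174.1)), (321, np.float64(174.0)), (322, np.float64(174.5)), (323, np.float64(175.6))]
n1 cwtop-bot [(352, np.float64(216.0)), (353, np.float64(214.9)), (354, np.float64(213.8)), (355, np.float64(211.3)), (356, np.float64(222.2))] [(344, np.float64(198.6)), (345, np.float64(203.3)), (346, np.float64(204.4)), (347, np.float64(204.9)), (348, np.float64(204.8)), (349, np.float64(204.5)), (350, np.float64(204.4)), (351, np.float64(204.5)), (352, np.float64(204.8)), (353, np.float64(205.4)), (354, np.float64(206.4)), (355, np.float64(208.1))]
d2 grip [(324, np.float64(206.0)), (325, np.float64(203.9)), (326, np.float64(203.4)), (327, np.float64(203.2)), (328, np.float64(203.2)), (329, np.float64(202.7)), (330, np.float64(200.2)), (331, np.float64(198.6)), (332, np.float64(196.7))]
d2 cw [(336, np.float64(189.7)), (337, np.float64(189.5)), (338, np.float64(181.2)), (339, np.float64(189.2)), (340, np.float64(188.6)), (341, np.float64(187.9)), (342, np.float64(187.4)), (343, np.float64(187
[... 799 characters left out ...]
0)), (344, np.float64(194.1))]
4.8 0.0555 grip L316.7 R323.8 T172.1 B177.0 cwtop L344.4 R355.5 T203.7 B211.8 cwlow L344.0 R355.0 T207.5 B215.6
110 0.058 grip L323.4 R330.9 T199.0 B204.4 cwtop L339.3 R350.1 T184.7 B192.3 cwlow L339.0 R349.7 T188.5 B196.1
110 0.0485 grip L323.3 R330.7 T201.7 B207.1 cwtop L339.1 R349.8 T187.3 B194.9 cwlow L338.9 R349.4 T191.1 B198.7
125 0.058 grip L329.7 R337.2 T200.7 B206.2 cwtop L335.4 R346.1 T183.6 B191.2 cwlow L335.1 R345.7 T187.4 B195.0
125 0.0485 grip L329.6 R337.0 T203.4 B208.8 cwtop L335.2 R345.8 T186.2 B193.8 cwlow L334.9 R345.5 T190.0 B197.6
128 0.0485 grip L330.9 R338.3 T203.6 B209.1 cwtop L334.4 R345.0 T186.1 B193.7 cwlow L334.1 R344.7 T189.9 B197.4
```

The picture edges fit a dropped screw: the hub and counterweight sit about 2 px low, and nothing changed over the further 15° of turning. I'll go back down with a loose cage and turn clockwise.

drive_tool(increments=[[[0, 0, 2.7, 0, 0, 0, 0], [0, 0, 2.7, 0, 0, 0, 0], [0, 0, 2.7, 0, 0, 0, 0], [0, 0, 2.3, 0, 0, 0, 0], [0, 0, 0.5, 0, 0, 0, -0.2]]])

```text
clock: 18.25
ee_pos: [0.5156, -0.0987, 0.0903]
tcp_rot: [[-0.631, 0.776, -0.004], [0.776, 0.631, 0.001], [0.003, -0.002, -1.0]]
contact_force: [0.3, -0.3, 0.3]
width: 0.0342
grasp_force: 0.0
```

drive_tool(increments=[[[0, 0, 0, 0, 0, 0, -0.45], [0, 0, 0, 0, 0, 0, -0.45], [-0.04, 0.7, 0, 0, 0, 0.11, -0.45], [-0.06, 0.86, 0, 0, 0, 0.14, -0.45], [-0.06, 0.86, 0, 0, 0, 0.14, -0.45]]])

```text
clock: 18.75
ee_pos: [0.5387, -0.0875, 0.0938]
tcp_rot: [[-0.283, 0.959, 0.001], [0.959, 0.283, 0.0], [-0.0, 0.001, -1.0]]
contact_force: [-0.8, 0.2, -0.0]
width: 0.023
grasp_force: 0.3
```

drive_tool(increments=[[[-0.06, 0.86, 0, 0, 0, 0.14, -0.45], [-0.06, 0.86, 0, 0, 0, 0.14, -0.45], [-0.06, 0.86, 0, 0, 0, 0.14, -0.45], [-0.06, 0.86, 0, 0, 0, 0.14, -0.45], [-0.06, 0.86, 0, 0, 0, 0.14, -0.45]]])

```text
clock: 19.25
ee_pos: [0.581, -0.0898, 0.0938]
tcp_rot: [[0.401, 0.916, 0.001], [0.916, -0.401, 0.001], [0.001, 0.001, -1.0]]
contact_force: [-0.7, 0.7, -1.0]
width: 0.0234
grasp_force: 0.3
```

```bash
python3 -c "
from h import *
look()"
```

```text
t 19.25 p [ 0.581  -0.0898  0.0938] yaw 66.35 tilt [0.0014 0.0007] w 0.0234 gf 0.2531521674245596 F [-0.7  0.7 -1. ] M [ 0.02  0.15 -0.01] q [ 11.  50. -11.  89.  13.  42. -29.]
r 0.0604 ang 66.0
..#############################.........................................
..#############################.........................................
...###########################..........................................
....#########################...........................................
.....########################...........................................
.....#######################............................................
......#####################.............................................
......####################..............................................
......###################...............................................
......###################...............................................
......####################..............................................
......####################..............................................
......####################..
[... 2045 characters left out ...]
###############............................
................############################............................
............##..############################............................
............################################............................
...........####################.#########...............................
...........#############.#####.....####.................................
...........#########.......###..........................................
............######........####..........................................
.............####........######.........................................
........................#######.........................................
```

drive_tool(increments=[[[-0.06, 0.86, 0.02, 0, 0, 0.14, -0.45], [-0.06, 0.86, 0.02, 0, 0, 0.14, -0.45], [-0.06, 0.86, 0.02, 0, 0, 0.14, -0.45], [-0.06, 0.86, 0.02, 0, 0, 0.14, -0.45], [-0.06, 0.86, 0.02, 0, 0, 0.14, -0.45]]])

```text
clock: 19.8
ee_pos: [0.6114, -0.1189, 0.0926]
tcp_rot: [[0.896, 0.445, 0.001], [0.445, -0.896, 0.001], [0.001, -0.0, -1.0]]
contact_force: [-0.7, 0.6, 0.2]
width: 0.0235
grasp_force: 0.2
```

drive_tool(increments=[[[-0.06, 0.86, 0.02, 0, 0, 0.14, -0.45], [-0.06, 0.86, 0.02, 0, 0, 0.14, -0.45], [-0.06, 0.86, 0.02, 0, 0, 0.14, -0.45], [-0.06, 0.86, 0.02, 0, 0, 0.14, -0.45], [-0.06, 0.86, 0.02, 0, 0, 0.14, -0.45]]])

```text
clock: 20.3
ee_pos: [0.616, -0.1609, 0.0914]
tcp_rot: [[0.972, -0.237, 0.001], [-0.237, -0.972, 0.001], [0.001, -0.001, -1.0]]
contact_force: [0.1, 0.7, -0.7]
width: 0.0233
grasp_force: 0.2
```

```bash
python3 -c "
from h import *
look()"
```

```text
t 20.3 p [ 0.616  -0.1609  0.0914] yaw -13.7 tilt [0.001  0.0012] w 0.0233 gf 0.22105305455625057 F [ 0.1  0.7 -0.7] M [0.12 0.05 0.02] q [  7.  54.  10.  78. -11.  49. -83.]
r 0.0616 ang -15.0
.......#####......########....############..............................
.......#####......########.....###########..............................
........####.....#########.....########.##..............................
.........####....########.....#######...................................
..........###...#########.....#######...................................
...........#############......######....................................
...........#############.....######.....................................
............############.....####.......................................
.............###########.....####.......................................
..............############..#####.......................................
..............###################.......................................
................#######.#########.......................................
.................#####..######
[... 2043 characters left out ...]
.##############............................
..............................##############............................
.............................###############............................
.............................###############............................
............................###################.........................
............................##...################.......................
............................##........############......................
..........................####..........##########......................
.........................#####...........#########......................
........................######...........#########......................
```

drive_tool(increments=[[[-0.06, 0.86, 0.02, 0, 0, 0.14, -0.45], [-0.06, 0.86, 0.02, 0, 0, 0.14, -0.45], [-0.06, 0.86, 0.02, 0, 0, 0.14, -0.45], [-0.06, 0.86, 0.02, 0, 0, 0.14, -0.45], [-0.06, 0.86, 0.02, 0, 0, 0.14, -0.45]]])

```text
clock: 20.85
ee_pos: [0.5924, -0.196, 0.0902]
tcp_rot: [[0.592, -0.806, 0.001], [-0.806, -0.592, 0.001], [-0.0, -0.001, -1.0]]
contact_force: [-0.5, 0.0, 0.4]
width: 0.0237
grasp_force: 0.2
```

drive_tool(increments=[[[-0.06, 0.86, 0.02, 0, 0, 0.14, -0.45], [-0.06, 0.86, 0.02, 0, 0, 0.14, -0.45], [0, -0.3, 0, 0, 0, 0, 0], [0, 0, 0, 0, 0, 0, 0], [0, 0, 0, 0, 0, 0, 0]]])

```text
clock: 21.35
ee_pos: [0.5806, -0.2028, 0.0893]
tcp_rot: [[0.352, -0.936, 0.0], [-0.936, -0.352, 0.001], [-0.0, -0.001, -1.0]]
contact_force: [0.3, -0.4, 0.0]
width: 0.0428
grasp_force: 0.0
```

```bash
python3 -c "
from h import *
look()"
```

```text
t 21.35 p [ 0.5806 -0.2028  0.0893] yaw -69.37 tilt [0.0004 0.0006] w 0.0428 gf 0.0 F [ 0.3 -0.4  0. ] M [-0.04 -0.   -0.01] q [   5.   54.   25.   84.  -27.   48. -120.]
r 0.0627 ang -67.3
.................................########...........#########.......####
..................................#######............########......#####
...................................######............########......####.
...................................#######...........########......####.
....................................######............########....####..
....................................#..###.............#######....####..
.......................................###.............##############...
.......................................##..............#############....
.......................................##...............############....
......................................###......#........###########.....
......................................###.....####......##########......
......................................##......####......##########......
..................................
[... 2039 characters left out ...]
.##############............................
..............................##############............................
.............................###############............................
............................################............................
............................###############.............................
...........................##############...............................
..........................#############.................................
.........................##########.....................................
........................###########.....................................
........................###########.....................................
```

The grip stands free between the open fingers (columns 345–350, rows 175–190). I'll turn the open hand back by 180° about it.

drive_tool(increments=[[[0, 0, 0, 0, 0, -0.14, 0], [0, 0, 0, 0, 0, -0.14, 0], [0, 0, 0, 0, 0, -0.14, 0], [0, 0, 0, 0, 0, -0.14, 0], [0, 0, 0, 0, 0, -0.14, 0]]])

```text
clock: 21.9
ee_pos: [0.5804, -0.2032, 0.0893]
tcp_rot: [[0.874, -0.486, 0.0], [-0.486, -0.874, 0.0], [0.0, -0.0, -1.0]]
contact_force: [0.2, -0.4, -0.5]
width: 0.0428
grasp_force: 0.0
```

drive_tool(increments=[[[0, 0, 0, 0, 0, -0.14, 0], [0, 0, 0, 0, 0, -0.14, 0], [0, 0, 0, 0, 0, -0.14, 0], [0, 0, 0, 0, 0, -0.14, 0], [0, 0, 0, 0, 0, -0.14, 0]]])

```text
clock: 22.4
ee_pos: [0.5804, -0.2033, 0.0893]
tcp_rot: [[0.982, 0.191, 0.0], [0.191, -0.982, 0.0], [0.0, 0.0, -1.0]]
contact_force: [-0.1, 0.1, 0.8]
width: 0.0429
grasp_force: 0.0
```

drive_tool(increments=[[[0, 0, 0, 0, 0, -0.14, 0], [0, 0, 0, 0, 0, -0.14, 0], [0, 0, 0, 0, 0, -0.14, 0], [0, 0, 0, 0, 0, -0.14, 0], [0, 0, 0, 0, 0, -0.14, 0]]])

```text
clock: 22.9
ee_pos: [0.5804, -0.2034, 0.0894]
tcp_rot: [[0.628, 0.778, 0.001], [0.778, -0.628, -0.0], [0.0, 0.0, -1.0]]
contact_force: [0.8, 0.1, -0.5]
width: 0.0428
grasp_force: 0.0
```

drive_tool(increments=[[[0, 0, 0, 0, 0, -0.14, 0], [0, 0, 0, 0, 0, -0.14, 0], [0, 0, 0, 0, 0, -0.14, 0], [0, 0, 0, 0, 0, -0.14, 0], [0, 0, 0, 0, 0, -0.14, 0]]])

```text
clock: 23.4
ee_pos: [0.5805, -0.2034, 0.0894]
tcp_rot: [[-0.021, 1.0, 0.001], [1.0, 0.021, -0.0], [-0.0, 0.001, -1.0]]
contact_force: [0.1, -0.2, -0.3]
width: 0.0428
grasp_force: 0.0
```

drive_tool(increments=[[[0, 0, 0, 0, 0, -0.14, 0], [0, 0, 0, 0, 0, -0.14, 0], [0, 0, 0, 0, 0, -0.06, 0], [0, 0, 0, 0, 0, 0, 0]]])

```text
clock: 23.8
ee_pos: [0.5803, -0.2036, 0.0893]
tcp_rot: [[-0.348, 0.937, 0.0], [0.937, 0.348, 0.0], [-0.0, 0.001, -1.0]]
contact_force: [0.1, 0.5, 0.1]
width: 0.0422
grasp_force: 0.0
```

```bash
python3 -c "
from h import *
look()
h=np.array([.5565,-.145]);t=np.linspace(0,6.28,60)
for a in(-62,-66,-70):
  for zz in (.053,.043):
    u=np.array([np.cos(np.radians(a)),np.sin(np.radians(a))]); c=h+u*.062
    q=proj('scene',np.c_[c[0]+.009*np.cos(t),c[1]+.009*np.sin(t),np.full(60,.074+zz+.03)]);print(a,zz,c,q.min(0),q.max(0))"
```

```text
t 23.8 p [ 0.5803 -0.2036  0.0893] yaw 110.38 tilt [0.0005 0.0001] w 0.0422 gf 0.0 F [0.1 0.5 0.1] M [-0.01 -0.03  0.04] q [ 28.  53. -25.  83.  27.  50.  15.]
r 0.0632 ang -67.9
.................................########............########.......####
...................................######............########.......####
...................................#######...........########.......####
....................................######............########.....####.
....................................######............########.....###..
....................................#..###.............#######....####..
.......................................###.............##############...
.......................................###..............#############...
.......................................##...............############....
.......................................##.....###.......###########.....
.......................................##.....####......###########.....
.......................................##.....#####.....##########......
.......................................#.....
[... 2580 characters left out ...]
..
........................###########.........##..........................
.......................############..........##.........................
-62 0.053 [ 0.58560724 -0.19974275] [342.47062012 168.93930966] [349.46366569 173.75155018]
-62 0.043 [ 0.58560724 -0.19974275] [342.24166095 171.79101365] [349.19367483 176.60003114]
-66 0.053 [ 0.58171767 -0.20163982] [344.05268952 169.38958091] [351.05078366 174.20943637]
-66 0.043 [ 0.58171767 -0.20163982] [343.81426102 172.24076774] [350.77126424 177.05734626]
-70 0.053 [ 0.57770525 -0.20326094] [345.59347402 169.91330473] [352.59757986 174.74210017]
-70 0.043 [ 0.57770525 -0.20326094] [345.34577031 172.76392976] [352.3087145  177.58938529]
```

drive_tool(increments=[[[0.1, 0, 0, 0, 0, 0, -0.45], [0, 0, 0, 0, 0, 0, -0.45], [0, 0, 0, 0, 0, 0, -0.45], [0.06, -0.86, 0.02, 0, 0, 0.14, -0.45], [0.06, -0.86, 0.02, 0, 0, 0.14, -0.45]]])

```text
clock: 24.35
ee_pos: [0.5629, -0.2062, 0.0887]
tcp_rot: [[-0.067, 0.998, 0.0], [0.998, 0.067, 0.0], [0.0, 0.0, -1.0]]
contact_force: [0.5, -0.8, -0.5]
width: 0.0234
grasp_force: 0.3
```

drive_tool(increments=[[[0.06, -0.86, 0.02, 0, 0, 0.14, -0.45], [0.06, -0.86, 0.02, 0, 0, 0.14, -0.45], [0.06, -0.86, 0.02, 0, 0, 0.14, -0.45], [0.06, -0.86, 0.02, 0, 0, 0.14, -0.45], [0.06, -0.86, 0.02, 0, 0, 0.14, -0.45]]])

```text
clock: 24.85
ee_pos: [0.5221, -0.1946, 0.0879]
tcp_rot: [[0.592, 0.806, 0.0], [0.806, -0.592, -0.0], [0.0, 0.001, -1.0]]
contact_force: [0.5, 0.4, 0.1]
width: 0.0233
grasp_force: 0.3
```

```bash
python3 -c "
from h import *
look()"
```

```text
t 24.85 p [ 0.5221 -0.1946  0.0879] yaw 53.7 tilt [ 0.0004 -0.0003] w 0.0233 gf 0.2787066902965307 F [0.5 0.4 0.1] M [-0.05 -0.12  0.06] q [ 22.  48.  -9.  96.  11.  37. -30.]
r 0.0604 ang -124.7
........................................................################
........................................................################
........................................................################
........................................................################
........................................................################
........................................................################
........................................................################
........................................................################
.........................................................##########..###
.........................................................#########...###
.........................................................#########....##
.........................................................########.....##
............................
[... 2045 characters left out ...]
##########################....####.........
.................###############################........................
.................#############################..........................
.................############################...........................
..................###########################...........................
...................############..############...........................
.....................####.#####....######...#...........................
.........................#####..............#...........................
........................#####...............##..........................
.......................#######...............###........................
```

The picture readings are half-way between the two cases because of lean, so I'll measure the height by touching the hub top with shut fingers.

drive_tool(increments=[[[0, 0, -0.5, 0, 0, 0, 0], [0, 0, -2, 0, 0, 0, 0], [0, 0, -2.5, 0, 0, 0, 0], [0, 0, -1.5, 0, 0, 0, -0.5], [2, 0, 0, 0, 0, 0, -1]]])

```text
clock: 25.4
ee_pos: [0.5344, -0.1809, 0.1552]
tcp_rot: [[0.586, 0.81, 0.003], [0.81, -0.586, -0.002], [-0.0, 0.003, -1.0]]
contact_force: [0.3, 0.9, 0.3]
width: 0.0144
grasp_force: 0.0
```

drive_tool(increments=[[[2, 0, 0, 0, 0, 0, -1], [2.1, 0, 0, 0, 0, 0, -1], [0, 0, 1, 0, 0, 0, -1], [0, 0, 1, 0, 0, 0, -1], [0, 0, 0, 0, 0, 0, -1]]])

```text
clock: 25.9
ee_pos: [0.5572, -0.1459, 0.1315]
tcp_rot: [[0.586, 0.81, -0.002], [0.81, -0.586, 0.0], [-0.001, -0.002, -1.0]]
contact_force: [-0.5, -0.1, 0.6]
width: 0.0
grasp_force: 0.0
```

```bash
python3 -c "
from h import *
look()"
```

```text
t 25.9 p [ 0.5572 -0.1459  0.1315] yaw 54.13 tilt [-0.0023  0.0001] w 0.0 gf 0.0 F [-0.5 -0.1  0.6] M [ 0.01 -0.01  0.04] q [ 16.  46. -10.  90.  10.  46. -33.]
r 0.0012 ang -52.4
..................................#######....##.........................
..................................#######....##.........................
...................................######....##.........................
...................................######....##.........................
...................................#######....#.........................
...................................######...............................
...................................######...............................
...................................###..................................
....................................######..............................
....................................######....##........................
....................................######....###.......................
....................................######....###.......................
....................................########
[... 2029 characters left out ...]
###################################........
.................#################################.........###..........
..................############################..........................
..................###########################...........................
..................#######...#################...........................
............................###..#########.##...........................
............................###...######................................
..........................####..........................................
.........................###............................................
........................#####..................#........................
```

drive_tool(increments=[[[0, 0, 0.8, 0, 0, 0, -1], [0, 0, 0.6, 0, 0, 0, -1], [0, 0, 0.2, 0, 0, 0, -1], [0, 0, 0, 0, 0, 0, -1]]])

```text
clock: 26.35
ee_pos: [0.558, -0.1452, 0.1165]
tcp_rot: [[0.587, 0.81, -0.001], [0.81, -0.587, 0.0], [-0.0, -0.001, -1.0]]
contact_force: [0.2, 0.2, -0.1]
width: 0.0005
grasp_force: 0.0
```

drive_tool(increments=[[[0, 0, 0.2, 0, 0, 0, -1], [0, 0, 0.2, 0, 0, 0, -1]]])

```text
clock: 26.55
ee_pos: [0.5582, -0.1451, 0.1128]
tcp_rot: [[0.587, 0.81, 0.0], [0.81, -0.587, 0.0], [0.0, 0.0, -1.0]]
contact_force: [0.1, 0.3, -0.3]
width: 0.0004
grasp_force: 0.0
```

drive_tool(increments=[[[0, 0, 0.2, 0, 0, 0, -1], [0, 0, 0, 0, 0, 0, -1]]])

```text
clock: 26.75
ee_pos: [0.558, -0.1451, 0.1106]
tcp_rot: [[0.587, 0.81, -0.0], [0.81, -0.587, 0.0], [-0.0, -0.0, -1.0]]
contact_force: [0.6, 0.2, 0.3]
width: -0.0003
grasp_force: 0.0
```

drive_tool(increments=[[[0, 0, 0.2, 0, 0, 0, -1], [0, 0, 0, 0, 0, 0, -1]]])

```text
clock: 26.95
ee_pos: [0.5581, -0.1451, 0.1086]
tcp_rot: [[0.587, 0.81, -0.0], [0.81, -0.587, 0.0], [-0.0, -0.0, -1.0]]
contact_force: [1.4, -0.7, 0.3]
width: 0.0
grasp_force: 0.0
```

drive_tool(increments=[[[0, 0, 0.2, 0, 0, 0, -1], [0, 0, 0, 0, 0, 0, -1]]])

```text
clock: 27.15
ee_pos: [0.558, -0.1451, 0.1066]
tcp_rot: [[0.587, 0.81, -0.0], [0.81, -0.587, 0.0], [-0.0, -0.0, -1.0]]
contact_force: [0.0, 0.5, 0.4]
width: 0.0
grasp_force: 0.0
```

drive_tool(increments=[[[0, 0, 0.2, 0, 0, 0, -1], [0, 0, 0, 0, 0, 0, -1]]])

```text
clock: 27.35
ee_pos: [0.5581, -0.1451, 0.1046]
tcp_rot: [[0.587, 0.81, -0.0], [0.81, -0.587, 0.0], [-0.0, -0.0, -1.0]]
contact_force: [0.2, 0.6, -0.8]
width: 0.0001
grasp_force: 0.0
```

drive_tool(increments=[[[0, 0, 0.1, 0, 0, 0, -1], [0, 0, 0, 0, 0, 0, -1]]])

```text
clock: 27.55
ee_pos: [0.5581, -0.1451, 0.1037]
tcp_rot: [[0.587, 0.81, -0.0], [0.81, -0.587, 0.0], [-0.0, -0.0, -1.0]]
contact_force: [-0.5, -0.2, 0.5]
width: -0.0002
grasp_force: 0.0
```

drive_tool(increments=[[[0, 0, 0.1, 0, 0, 0, -1], [0, 0, 0, 0, 0, 0, -1]]])

```text
clock: 27.75
ee_pos: [0.5581, -0.1451, 0.1027]
tcp_rot: [[0.587, 0.81, -0.0], [0.81, -0.587, 0.0], [0.0, -0.0, -1.0]]
contact_force: [0.2, -0.4, 0.6]
width: 0.0001
grasp_force: 0.0
```

There's no contact even at TCP 0.1027. An undropped screw would have been touched by 0.1055, so the drop did happen. Back to the grip to finish the turn.

drive_tool(increments=[[[0, 0, -1.5, 0, 0, 0, -1], [0, 0, -2, 0, 0, 0, -0.5], [0, 0, -1.9, 0, 0, 0, 0], [-2, 0, 0, 0, 0, 0, 0], [-2, 0, 0, 0, 0, 0, 0]]])

```text
clock: 28.25
ee_pos: [0.5346, -0.1777, 0.1572]
tcp_rot: [[0.586, 0.81, 0.001], [0.81, -0.586, -0.0], [0.0, 0.001, -1.0]]
contact_force: [0.7, -0.6, -0.0]
width: 0.0426
grasp_force: 0.0
```

drive_tool(increments=[[[-2.2, 0, 0, 0, 0, 0, 0], [0, 0, 1.5, 0, 0, 0, 0], [0, 0, 2, 0, 0, 0, 0], [0, 0, 2, 0, 0, 0, 0], [0, 0, 1.3, 0, 0, 0, 0]]])

```text
clock: 28.75
ee_pos: [0.5214, -0.1952, 0.0876]
tcp_rot: [[0.587, 0.81, -0.001], [0.81, -0.587, 0.0], [-0.0, -0.001, -1.0]]
contact_force: [0.9, 0.2, 0.9]
width: 0.0423
grasp_force: 0.0
```

drive_tool(increments=[[[0, 0, 0, 0, 0, 0, -0.45], [0, 0, 0, 0, 0, 0, -0.45], [0, 0, 0, 0, 0, 0, -0.45]]])

```text
clock: 29.05
ee_pos: [0.5221, -0.1955, 0.0896]
tcp_rot: [[0.587, 0.81, 0.001], [0.81, -0.587, -0.0], [0.0, 0.001, -1.0]]
contact_force: [-0.4, -0.4, 0.6]
width: 0.0235
grasp_force: 0.0
```

```bash
python3 -c "
from h import *
look()"
```

```text
t 29.05 p [ 0.5221 -0.1955  0.0896] yaw 54.07 tilt [ 0.0009 -0.0003] w 0.0235 gf 0.0 F [-0.4 -0.4  0.6] M [-0.03 -0.03 -0.06] q [ 22.  48.  -9.  96.  11.  37. -29.]
r 0.0611 ang -124.3
.........................................................###############
.........................................................###############
.........................................................###############
.........................................................###############
.........................................................###############
........................................................################
........................................................################
.........................................................###############
.........................................................###############
..........................................................########...###
..........................................................########....##
..........................................................#######.....##
.......................................
[... 2034 characters left out ...]
###################################........
.................#################################.........###..........
.................#############################..........................
.................############################...........................
..................########.##################...........................
...................#####...####.#############...........................
...........................###.....#####....#...........................
..........................####..........................................
.........................####..............###..........................
.......................######................##.........................
```

drive_tool(increments=[[[0.06, -0.86, 0.05, 0, 0, 0.14, -0.45], [0.06, -0.86, 0.05, 0, 0, 0.14, -0.45], [0.06, -0.86, 0.05, 0, 0, 0.14, -0.45], [0.06, -0.86, 0.05, 0, 0, 0.14, -0.45], [0.06, -0.86, 0.02, 0, 0, 0.14, -0.45]]])

```text
clock: 29.6
ee_pos: [0.4982, -0.1602, 0.0873]
tcp_rot: [[0.972, 0.235, 0.001], [0.235, -0.972, -0.0], [0.001, 0.0, -1.0]]
contact_force: [0.9, 0.4, 0.1]
width: 0.0233
grasp_force: 0.2
```

drive_tool(increments=[[[0.06, -0.86, 0.02, 0, 0, 0.14, -0.45], [0.06, -0.86, 0.02, 0, 0, 0.14, -0.45], [0.06, -0.86, 0.02, 0, 0, 0.14, -0.45], [0.06, -0.86, 0.02, 0, 0, 0.14, -0.45], [0.06, -0.86, 0.02, 0, 0, 0.14, -0.45]]])

```text
clock: 30.1
ee_pos: [0.503, -0.1179, 0.0862]
tcp_rot: [[0.895, -0.446, 0.001], [-0.446, -0.895, 0.0], [0.001, -0.001, -1.0]]
contact_force: [-0.4, -0.8, -0.2]
width: 0.0234
grasp_force: 0.3
```

```bash
python3 -c "
from h import *
look()"
```

```text
t 30.1 p [ 0.503  -0.1179  0.0862] yaw -26.47 tilt [0.0012 0.0003] w 0.0234 gf 0.25660090148448944 F [-0.4 -0.8 -0.2] M [-0.14  0.03  0.01] q [  2.  47.  13. 105. -19.  31. -88.]
r 0.06 ang 153.2
.................................######..........................####...
..................................#######.....................######....
..................................###########..............########.....
..................................################################......
..................................###############################.......
..................................###############################.......
..................................###############################.......
..................................###############################.......
..................................###############################.......
..................................###############################.......
.................................################################.......
.................................###############################........
............................
[... 2045 characters left out ...]
###############......######................
.............................###############.....###..##................
.............................################....###....................
.............................#######################....................
.............................#######################....................
.............................##########...##########....................
.............................#...######...##########....................
..........................##.......####...#########.....................
.........................###.......####...#########.....................
.......................#######......###...#########.....................
```

drive_tool(increments=[[[0.06, -0.87, 0.02, 0, 0, 0.14, -0.45], [0.06, -0.87, 0.02, 0, 0, 0.14, -0.45], [0.06, -0.87, 0.02, 0, 0, 0.14, -0.45], [0.06, -0.87, 0.02, 0, 0, 0.14, -0.45], [0.06, -0.87, 0.02, 0, 0, 0.14, -0.45]]])

```text
clock: 30.65
ee_pos: [0.5338, -0.0884, 0.0851]
tcp_rot: [[0.401, -0.916, 0.001], [-0.916, -0.401, 0.001], [-0.0, -0.001, -1.0]]
contact_force: [-0.3, -0.2, -0.4]
width: 0.0236
grasp_force: 0.3
```

```bash
python3 -c "
from h import *
look()"
```

```text
t 30.65 p [ 0.5338 -0.0884  0.0851] yaw -66.39 tilt [0.0006 0.0006] w 0.0236 gf 0.2517084125429392 F [-0.3 -0.2 -0.4] M [-0.09  0.06  0.02] q [  -7.   50.   26.  100.  -34.   38. -118.]
r 0.061 ang 111.9
...............#####.......................#####........................
...............########.................#######.........................
...............#############.......###########..........................
...............###############################..........................
...............###############################..........................
...............###############################..........................
...............###############################..........................
...............###############################..........................
...............###############################..........................
...............################################.........................
...............###############################..........................
...............###############################..........................
...............#####
[... 2053 characters left out ...]
..################.........................
......................##......################..........................
......................###....################...........................
......................###..##################...........................
......................##########.###########............................
......................#########...##########............................
......................#########...#########.............................
......................#########...#######...............................
......................#########...####..................................
......................#########...####..................................
```

drive_tool(increments=[[[0.06, -0.87, 0.02, 0, 0, 0.14, -0.45], [0.06, -0.87, 0.02, 0, 0, 0.14, -0.45], [0.06, -0.87, 0.02, 0, 0, 0.14, -0.45], [0, 0, 0, 0, 0, 0, -0.45]]])

```text
clock: 31.1
ee_pos: [0.5591, -0.0833, 0.0839]
tcp_rot: [[-0.003, -1.0, -0.0], [-1.0, 0.003, -0.0], [0.0, 0.0, -1.0]]
contact_force: [-0.1, 0.1, -0.5]
width: 0.0236
grasp_force: 0.0
```

drive_tool(increments=[[[0, 0, 0, 0, 0, 0, -0.75], [0, 0, 0, 0, 0, 0, -0.75], [0, 0, 0, 0, 0, 0, -0.75], [0, 0, 0, 0, 0, 0, -0.75]]], squeeze=25)

```text
clock: 31.5
ee_pos: [0.5587, -0.0836, 0.0841]
tcp_rot: [[-0.004, -1.0, 0.0], [-1.0, 0.004, 0.0], [-0.0, -0.0, -1.0]]
contact_force: [0.4, -0.6, -1.4]
width: 0.0175
grasp_force: 25.7
```

```bash
python3 -c "
from h import *
look()"
```

```text
t 31.5 p [ 0.5587 -0.0836  0.0841] yaw -90.24 tilt [0.0001 0.0001] w 0.0175 gf 25.743240416049957 F [ 0.4 -0.6 -1.4] M [-0.12 -0.26  0.14] q [ -11.   54.   34.   95.  -40.   44. -138.]
r 0.0615 ang 88.0
.....###########################........................................
.....############################.......................................
.....#############################......................................
.....##############################.....................................
.....###############################....................................
....#################################...................................
..####################################..................................
####################################....................................
####################################....#...............................
###################################.....................................
.##################################.....................................
.#################################......................................
.####################
[... 2052 characters left out ...]
###############............................
..............#####...######################............................
..............#####...######################............................
..............#####...######################............................
................###...######################............................
.................##...######################............................
.................##...######################............................
.................##...#####################.............................
................###...##########........................................
................###...##########........................................
```

Comparing pictures with the earlier pass leaves doubt about the drop. I'll measure the height properly, touching the hub top first and then the worktop as reference.

drive_tool(increments=[[[0, 0, 0, 0, 0, 0, 0], [0, 0, 0, 0, 0, 0, 0], [0, 0, -2, 0, 0, 0, 0], [0, 0, -2.5, 0, 0, 0, 0], [0, 0, -2.5, 0, 0, 0, -0.5]]])

```text
clock: 32.05
ee_pos: [0.5585, -0.0833, 0.1548]
tcp_rot: [[-0.005, -1.0, -0.001], [-1.0, 0.005, 0.0], [-0.0, 0.001, -1.0]]
contact_force: [0.9, 0.0, 0.0]
width: 0.0294
grasp_force: 0.0
```

drive_tool(increments=[[[2, 0, 0, 0, 0, 0, -1], [2, 0, 0, 0, 0, 0, -1], [2.1, 0, 0, 0, 0, 0, -1], [0, 0, 2, 0, 0, 0, -1], [0, 0, 2, 0, 0, 0, -1]]])

```text
clock: 32.55
ee_pos: [0.5585, -0.1449, 0.1137]
tcp_rot: [[-0.006, -1.0, 0.001], [-1.0, 0.006, -0.0], [0.0, -0.001, -1.0]]
contact_force: [0.3, 0.7, -0.5]
width: -0.0001
grasp_force: 0.0
```

drive_tool(increments=[[[0, 0, 0.6, 0, 0, 0, -1], [0, 0, 0.3, 0, 0, 0, -1], [0, 0, 0, 0, 0, 0, -1]]])

```text
clock: 32.85
ee_pos: [0.5586, -0.1443, 0.1054]
tcp_rot: [[-0.005, -1.0, 0.0], [-1.0, 0.005, -0.0], [0.0, -0.0, -1.0]]
contact_force: [-0.2, 0.3, 0.4]
width: 0.0003
grasp_force: 0.0
```

drive_tool(increments=[[[0, 0, 0.2, 0, 0, 0, -1], [0, 0, 0.1, 0, 0, 0, -1]]])

```text
clock: 33.05
ee_pos: [0.5587, -0.1443, 0.1024]
tcp_rot: [[-0.005, -1.0, 0.001], [-1.0, 0.005, 0.0], [-0.0, -0.001, -1.0]]
contact_force: [1.0, 1.5, -0.1]
width: -0.0002
grasp_force: 0.0
```

drive_tool(increments=[[[0, 0, 0.2, 0, 0, 0, -1], [0, 0, 0, 0, 0, 0, -1]]])

```text
clock: 33.25
ee_pos: [0.5585, -0.1443, 0.0999]
tcp_rot: [[-0.005, -1.0, -0.0], [-1.0, 0.005, 0.0], [-0.0, 0.0, -1.0]]
contact_force: [-0.4, 0.1, 0.8]
width: -0.0002
grasp_force: 0.0
```

drive_tool(increments=[[[0, 0, 0.15, 0, 0, 0, -1], [0, 0, 0.05, 0, 0, 0, -1]]])

```text
clock: 33.45
ee_pos: [0.5587, -0.1443, 0.0981]
tcp_rot: [[-0.005, -1.0, 0.0], [-1.0, 0.005, 0.0], [-0.0, -0.0, -1.0]]
contact_force: [-0.4, 1.1, 7.4]
width: 0.0
grasp_force: 3.6
```

drive_tool(increments=[[[0, 0, 0.15, 0, 0, 0, -1], [0, 0, 0.05, 0, 0, 0, -1]]])

```text
clock: 33.65
ee_pos: [0.5593, -0.1445, 0.0978]
tcp_rot: [[-0.005, -1.0, 0.003], [-1.0, 0.005, 0.0], [-0.0, -0.003, -1.0]]
contact_force: [-5.5, 6.3, 39.3]
width: -0.0
grasp_force: 19.6
```

drive_tool(increments=[[[0, 0, 0.1, 0, 0, 0, -1], [0, 0, 0, 0, 0, 0, -1]]])

```text
clock: 33.85
ee_pos: [0.5596, -0.1445, 0.0977]
tcp_rot: [[-0.005, -1.0, 0.004], [-1.0, 0.005, 0.0], [-0.0, -0.004, -1.0]]
contact_force: [-8.2, 5.7, 47.9]
width: -0.0002
grasp_force: 24.3
```

drive_tool(increments=[[[0, 0, 0.1, 0, 0, 0, -1], [0, 0, 0, 0, 0, 0, -1]]])

```text
clock: 34.05
ee_pos: [0.5599, -0.1446, 0.0976]
tcp_rot: [[-0.005, -1.0, 0.005], [-1.0, 0.005, 0.0], [-0.0, -0.005, -1.0]]
contact_force: [-10.6, 8.9, 65.2]
width: -0.0002
grasp_force: 32.5
```

Contact is at TCP 0.0982. I'll back off at once, then touch the worktop to calibrate the tip.

drive_tool(increments=[[[0, 0, -1.5, 0, 0, 0, -1], [0, 0, -2.5, 0, 0, 0, -1], [0, 0, -3, 0, 0, 0, -1], [-3, 1, 0, 0, 0, 0, -1], [-3, 1, 0, 0, 0, 0, -1]]])

```text
clock: 34.55
ee_pos: [0.5386, -0.084, 0.1645]
tcp_rot: [[-0.007, -1.0, 0.001], [-1.0, 0.007, -0.0], [0.0, -0.001, -1.0]]
contact_force: [-0.1, 1.5, -0.2]
width: -0.0
grasp_force: 0.0
```

drive_tool(increments=[[[-3, 1, 0, 0, 0, 0, -1], [-2.5, 0, 0, 0, 0, 0, -1], [0, 0, 4, 0, 0, 0, -1], [0, 0, 4, 0, 0, 0, -1], [0, 0, 4, 0, 0, 0, -1]]])

```text
clock: 35.05
ee_pos: [0.5291, -0.0289, 0.0428]
tcp_rot: [[-0.005, -1.0, 0.0], [-1.0, 0.005, -0.0], [0.0, -0.0, -1.0]]
contact_force: [0.5, 0.4, 0.0]
width: 0.0001
grasp_force: 0.0
```

drive_tool(increments=[[[0, 0, 2, 0, 0, 0, -1], [0, 0, 1, 0, 0, 0, -1], [0, 0, 0.5, 0, 0, 0, -1], [0, 0, 0.3, 0, 0, 0, -1], [0, 0, 0, 0, 0, 0, -1]]])

```text
clock: 35.55
ee_pos: [0.5295, -0.0291, 0.0066]
tcp_rot: [[-0.005, -1.0, 0.001], [-1.0, 0.005, 0.0], [-0.0, -0.001, -1.0]]
contact_force: [-0.3, 0.3, -0.7]
width: 0.0001
grasp_force: 0.0
```

drive_tool(increments=[[[0, 0, 0.4, 0, 0, 0, -1], [0, 0, 0.3, 0, 0, 0, -1], [0, 0, 0.1, 0, 0, 0, -1]]])

```text
clock: 35.85
ee_pos: [0.5291, -0.0291, -0.0021]
tcp_rot: [[-0.005, -1.0, -0.0], [-1.0, 0.005, 0.0], [-0.0, 0.0, -1.0]]
contact_force: [0.3, -0.3, 0.2]
width: 0.0001
grasp_force: 0.0
```

```bash
python3 -c "
from h import *
st()
im=snapshot('scene'); p=proj('scene',[(.5295,-.0291,0),(.5295,-.0291,.03)]); print(p)
v=im[205:260,280:330].max(2)
print('\n'.join(''.join('#' if x<60 else '.' for x in r) for r in v))"
```

```text
t 35.85 p [ 0.5291 -0.0291 -0.0021] yaw -90.3 tilt [-0.0001  0.0002] w 0.0001 gf 0.0 F [ 0.3 -0.3  0.2] M [-0.01 -0.01 -0.05] q [ -13.   59.   25.  105.  -49.   28. -134.]
[[310.27668926 256.25976357]
 [310.39707397 249.15109877]]
..............###...............................##
...............###............................####
................####.........................#####
................######...................#########
................##########..........#.############
................##################################
................##################################
................##################################
................##################################
...............###################################
.............#####################################
............######################################
.............#####################################
.............#####################################
.............#####################################
..............####################################
..............####################################
..
[... 1235 characters left out ...]
..................#######............
...............................#####..............
...............................####...............
...............................###................
...............................##.................
..................................................
..................................................
..................................................
..................................................
..................................................
..................................................
..................................................
..................................................
..................................................
```

drive_tool(increments=[[[0, 0, 0.8, 0, 0, 0, -1], [0, 0, 0.6, 0, 0, 0, -1], [0, 0, 0.4, 0, 0, 0, -1], [0, 0, 0.2, 0, 0, 0, -1], [0, 0, 0.2, 0, 0, 0, -1]]])

```text
clock: 36.4
ee_pos: [0.5291, -0.0292, -0.0242]
tcp_rot: [[-0.005, -1.0, -0.0], [-1.0, 0.005, 0.0], [-0.0, 0.0, -1.0]]
contact_force: [0.8, 0.0, -0.0]
width: -0.0002
grasp_force: 0.0
```

drive_tool(increments=[[[0, 0, 0.15, 0, 0, 0, -1], [0, 0, 0.15, 0, 0, 0, -1]]])

```text
clock: 36.6
ee_pos: [0.5292, -0.0292, -0.027]
tcp_rot: [[-0.005, -1.0, 0.0], [-1.0, 0.005, 0.0], [-0.0, -0.0, -1.0]]
contact_force: [0.1, -0.3, 0.8]
width: -0.0003
grasp_force: 0.0
```

drive_tool(increments=[[[0, 0, 0.15, 0, 0, 0, -1], [0, 0, 0.05, 0, 0, 0, -1]]])

```text
clock: 36.8
ee_pos: [0.5291, -0.0291, -0.0291]
tcp_rot: [[-0.005, -1.0, -0.0], [-1.0, 0.005, 0.0], [-0.0, 0.0, -1.0]]
contact_force: [0.4, -0.6, 0.3]
width: -0.0004
grasp_force: 0.0
```

drive_tool(increments=[[[0, 0, 0.1, 0, 0, 0, -1], [0, 0, 0.0, 0, 0, 0, -1]]])

```text
clock: 37.0
ee_pos: [0.5291, -0.0292, -0.0301]
tcp_rot: [[-0.005, -1.0, -0.0], [-1.0, 0.005, 0.0], [-0.0, 0.0, -1.0]]
contact_force: [0.2, 0.1, 0.1]
width: -0.0
grasp_force: 0.0
```

drive_tool(increments=[[[0, 0, 0.1, 0, 0, 0, -1], [0, 0, 0.0, 0, 0, 0, -1]]])

```text
clock: 37.2
ee_pos: [0.5292, -0.0291, -0.0305]
tcp_rot: [[-0.006, -1.0, 0.0], [-1.0, 0.006, 0.0], [-0.0, -0.0, -1.0]]
contact_force: [-2.9, 0.9, 14.5]
width: -0.0002
grasp_force: 6.8
```

drive_tool(increments=[[[0, 0, 0.1, 0, 0, 0, -1], [0, 0, 0.0, 0, 0, 0, -1]]])

```text
clock: 37.4
ee_pos: [0.5293, -0.0292, -0.0306]
tcp_rot: [[-0.006, -1.0, 0.001], [-1.0, 0.006, 0.001], [-0.001, -0.001, -1.0]]
contact_force: [-8.2, 1.8, 35.9]
width: 0.0003
grasp_force: 18.2
```

The tip offset is 0.0304, which puts the hub at 0.0386 m above the mouth. That is dropped and one turn in, as wanted. Going back to grip the crank.

drive_tool(increments=[[[0, 0, -3, 0, 0, 0, -1], [0, 0, -4, 0, 0, 0, -1], [0, 0, -4.5, 0, 0, 0, -0.5], [0, 0, -4.5, 0, 0, 0, 0], [0, 0, -4, 0, 0, 0, 0]]])

```text
clock: 37.9
ee_pos: [0.5289, -0.0293, 0.1703]
tcp_rot: [[-0.006, -1.0, 0.001], [-1.0, 0.006, -0.0], [0.0, -0.001, -1.0]]
contact_force: [0.0, 0.1, -0.6]
width: 0.0419
grasp_force: 0.0
```

drive_tool(increments=[[[1.8, -1, 0, 0, 0, 0, 0], [1.8, -1, 0, 0, 0, 0, 0], [1.84, -0.94, 0, 0, 0, 0, 0], [0, 0, 0, 0, 0, 0, 0], [0, 0, 0, 0, 0, 0, 0]]])

```text
clock: 38.4
ee_pos: [0.558, -0.0837, 0.1678]
tcp_rot: [[-0.006, -1.0, -0.0], [-1.0, 0.006, 0.0], [-0.0, 0.0, -1.0]]
contact_force: [-0.3, 0.5, -0.7]
width: 0.0426
grasp_force: 0.0
```

```bash
python3 -c "
from h import *
look()
plan([(.5587,-.0836,.167,-90.2)])"
```

```text
t 38.4 p [ 0.558  -0.0837  0.1678] yaw -90.34 tilt [-0.0003  0.0003] w 0.0426 gf 0.0 F [-0.3  0.5 -0.7] M [0.03 0.04 0.02] q [ -13.   48.   40.   91.  -35.   55. -143.]
r 0.0613 ang 88.6
........########...###############......................................
........########....###############.....................................
........########.....###############....................................
.........#######.....################...................................
.........########....#################..................................
............#####....############.#####....#............................
............#####....############.######..###...........................
...........######.....######################............................
...........######.....######..#############.............................
...........######......####....###########..............................
...........######.......###....###########..............................
...........######.......###....##########...............................
...........######.......###...#######
[... 2086 characters left out ...]
...........#####........##############............................
.................#####.......###############............................
.................#####......################............................
.................#####.....#################............................
.................#####....##################............................
.................##########################.............................
.................#########################..............................
................################........................................
................################........................................
0 [0.036, -0.069, 0.088, 0.0, 0.001, -0.002, 1.0]
```

drive_tool(increments=[[[0, -0.06, 2, 0, 0, 0, 0], [0, 0, 2.5, 0, 0, 0, 0], [0, 0, 2, 0, 0, 0, 0], [0, 0, 1.5, 0, 0, 0, 0], [0, 0, 0.2, 0, 0, 0, 0]]])

```text
clock: 38.95
ee_pos: [0.558, -0.0828, 0.0847]
tcp_rot: [[-0.005, -1.0, -0.002], [-1.0, 0.005, 0.001], [-0.001, 0.002, -1.0]]
contact_force: [-0.1, -0.2, 0.9]
width: 0.0427
grasp_force: 0.0
```

drive_tool(increments=[[[0, 0, 0, 0, 0, 0, -0.4], [0, 0, 0, 0, 0, 0, -0.75], [0, 0, 0, 0, 0, 0, -0.75], [0, 0, 0, 0, 0, 0, -0.75], [0, 0, 0, 0, 0, 0, -0.75]]], squeeze=25)

```text
clock: 39.45
ee_pos: [0.5592, -0.0833, 0.0865]
tcp_rot: [[-0.005, -1.0, 0.001], [-1.0, 0.005, 0.001], [-0.001, -0.001, -1.0]]
contact_force: [-0.3, 3.5, 5.7]
width: 0.0169
grasp_force: 25.5
```

drive_tool(increments=[[[0, 0, 0, 0, 0, 0, -0.75], [0, 0, 0, 0, 0, 0, -0.75], [0, 0, 0, 0, 0, 0, -0.75]]])

```text
clock: 39.75
ee_pos: [0.5592, -0.0832, 0.0865]
tcp_rot: [[-0.005, -1.0, 0.001], [-1.0, 0.005, 0.001], [-0.001, -0.001, -1.0]]
contact_force: [0.6, 3.6, 7.5]
width: 0.0171
grasp_force: 25.5
```

```bash
python3 -c "
from h import *
look()"
```

```text
t 39.75 p [ 0.5592 -0.0832  0.0865] yaw -90.28 tilt [0.0009 0.0008] w 0.0171 gf 25.527327060699463 F [0.6 3.6 7.5] M [ 0.8  -0.07 -0.  ] q [ -11.   53.   34.   95.  -41.   44. -138.]
r 0.0618 ang 87.5
.....###########################........................................
.....############################.......................................
.....############################.......................................
.....##############################.....................................
....###############################.....................................
...##################################...................................
#####################################...................................
####################################....................................
####################################....................................
.##################################.....................................
.#################################......................................
.#################################......................................
..#####################
[... 2050 characters left out ...]
###############............................
..............#####..#######################............................
..............#####...######################............................
...............####...######################............................
................##....######################............................
................##...#######################............................
................##...#######################............................
................##...#####################..............................
................###...##########....##..................................
................###..###########........................................
```

The grip is held at 25 N, with the cage centred on the crank (r 0.062, 87°), the screw upright and the height right. Handing in.

```bash
python3 -c "
from station import *
print(close_job())"
```

```text
the job is handed in; nothing more can be done
None
```

I handed the job in with the crank grip held at 25 N and the screw upright, its hub 38.6 mm above the boss mouth (measured by touch; 36 to 43 wanted), but I never saw the drop happen and inferred it from that touched height.

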